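Rub down a sagged kiln shelf

TASK

Take the rubbing stone from its wooden board and rub the kiln shelf from its clear end to the tray end in one unbroken, straight pass, square to the shelf, keeping it on the shelf with a steady downward push of about 10 newtons all the way (the shelf is brittle: never slam or lean hard on it), so that the stone pushes the three old wads off the shelf into the tray. Do not move the wads with the fingers, lift the stone off only at the tray end, and leave the bowl and the cups where they stand. Finish with the stone standing upright near the middle of its board, let go.

Things in the scene. Friction and masses are not known exactly. Their poses are not given: they have to be found in the camera images.
- stone: Rubbing stone: a dark grey grit block 40 (x) x 100 (y) x 24 (z) mm with a dark wooden grip bar centred on top, 26 (x) x 80 (y) mm and 42 mm high (24 to 66 mm above the foot). Origin at the centre of its flat foot, z up. Weighs 0.25 to 0.42 kg. Grip the bar firmly across its 26 mm (along x), from above, fingertips clear of the block; front and back (+x, -x) are alike.
- board: Plain fixed wooden board 150 (x) x 170 (y) x 15 (z) mm lying on the bench, on which the stone starts and ends. Origin at the centre of its underside, z up.
- shelf: Buff fired-clay kiln shelf, 280 (x) x 120 (y) x 15 mm, held rigid and level. Origin over its centre at the height of its ends' top surface; x lengthwise towards the tray, z up. Its top has sagged unevenly between the ends, smoothly and by less than 10 mm: the stone must follow it by feel. The clear -x end has no wads for 70 mm.
- cradle: Wooden cradle fixed to the bench, carrying shelf and tray; axes as the shelf's, origin 75 mm below the shelf's. Its side boards' inner faces lie 61 mm either side of the shelf's centre line and stand 10 mm above the shelf's ends, leaving the stone 11 mm a side. Shelf and stone are hard, without springs (with one arm, each mm of further lowering added about 6 N); friction varies.
- rub_start (a point): Point on the level of the shelf's ends, 110 mm before its centre: set the stone's foot centre here, its x along the shelf's x.
- rub_end (a point): Same, 120 mm past the centre: with its foot centre here the stone's leading face is level with the shelf's tray end and the wads have been pushed over it.
- tray (a point): Plywood catch tray, open on top, fixed to the cradle against the shelf's +x end; inside 113 (x) x 134 (y) mm. The point is the centre of its inner floor, 57 mm below the shelf's ends; rim 17 mm below the shelf's ends. Axes as the shelf's.
- wad0: Wad: loose off-white fired-clay disc, 26 mm across, 9 mm thick, 14 g, lying on the shelf, the nearest of the three to the clear end. Origin at the centre of its underside.
- wad1: Wad like wad0, near the shelf's centre.
- wad2: Wad like wad0, the nearest to the tray.
- bowl: Loose buff bowl, 104 mm across, 55 mm high; not to be disturbed. Origin at the centre of its underside.
- cup0: Loose brown cup, 80 mm across, 100 mm high, beyond the cradle; not to be disturbed. Origin at the centre of its underside.
- cup1: Loose brown cup like cup0.
Mind the look-alikes: they are no part of the job. Leave any orange or turquoise look-alike of the wad2 alone.

How it is judged:
By the outcome, as a careful person would: the job done as asked, in the order asked, and still so for the second after the job is handed in, with the robot touching nothing.
It also fails if it takes over 72 s, if anything falls off the work surface, if the arm or the gripper's body presses on something with over 40 N, if the wrist force passes 120 N, or if a joint passes its speed limit or range.

ROBOT

A 7-joint arm with a two-finger parallel gripper is mounted at the origin on the work surface. World frame = base frame: x ahead of the robot, y to its left, z up, the work surface at z = 0. Lengths are in m, angles in rad, forces in N, time in s.
With the tool pointing down it reaches from about 0.4 to 0.875 m from the base axis. Payload 4.4 kg.
Tool frame: the origin (TCP) lies on the centre line of the jaws, within the pads' length; the fingertips stand 22 mm ahead of it and the grasp point (between the pads) lies 3 mm ahead of it; z points along the fingers, y is the direction in which the jaws open and shut (so a half turn about z gives the same grasp; the last joint's range is limited). The gripper opens to 85 mm and grips with 20 to 120 N. Pads are 22 mm wide; open, the fingers measure 114 mm over their backs; the gripper's body (76 mm by 85 mm) begins 54 mm behind the grasp point. The pads swing forward as they close: fully open they stand 13 mm farther back than shut.
Start: joints at [1.19, 0.628, 0.038, 1.517, -0.027, 0.996, -0.02], TCP at [0.201, -0.618, 0.253] pointing down, gripper open.
Joint ranges: [-3.06, 3.06], [-0.37, 2.12], [-1.25, 1.32], [0.18, 2.47], [-1.1, 4.24], [0.23, 1.98], [-2.94, 2.94]. Speed limits (rad/s): [2.57, 2.57, 3.14, 3.14, 3.14, 3.14, 3.14].

INTERFACE

Orientations are given as a rotation vector (axis times angle).
In Python, from plant import state, grab_frame, camera_params, close_job gives the robot as it stands.
- The arm moves only by the tool move_arm, never from a script. Its argument "targets" is a list of rows, each an object of numbers: "tx", "ty", "tz": the shift along the tool's x, y, z in m; "rx", "ry", "rz": the turn, a rotation vector about the tool's x, y, z in degrees; "grip": the opening in per cent of the stroke, from 0 (shut) to 100 (fully open). A call has 1 to 10 rows; each row is the pose to reach, as a shift and turn from the pose commanded when the call began, along the tool's axes at that moment; what a row does not reach only later rows make up. A row lasts 1/12 s, in which the tool goes at most 41.7 mm and 7.16 degrees, less where a joint would pass 70% of its speed; a pose out of reach is approached as far as the arm can. A call with a gripper value outside its range is refused whole. The fingers move at their own pace and stop on an object; "newtons" is the grip in N (left out, the last holds). Time passes only in rows, so rows that repeat a pose let the fingers close. It gives the time, the measured TCP pose, the force and the opening at its end, in the units of the state.
- state(): the state, without advancing time (a new reading comes with each control period).
- grab_frame(name): name is "scene" or "side" or "wrist"; returns the picture (420x560x3 uint8, red, green, blue); there is no depth.
- camera_params(name): a dict with "fx", "fy", "cx", "cy" (pixels), "eye" and "attitude" of the camera in the world; the wrist camera has in their place "tool_from_camera" (4x4, takes a point from camera to tool coordinates, whose origin is the TCP and whose axes are the flange's). Camera axes: x right, y down, z forward; pixel columns grow to the right and rows downward; lengths in m; the calibration is good to about 2 mm. The wrist camera is an equidistant fisheye: a pixel r from the principal point sees the ray r / f radians off the axis. A picture is of the moment at which its call begins: read the wrist's pose just before it. camera_params takes no time and is no camera call.
- close_job(): hands the job in, once; it reports no verdict.
The state is a dict: "time_s": time; "qpos": joint angles; "joint_velocities": joint speeds; "joint_torque": joint torques, N m; "ee_pos": TCP position; "eef_rot": TCP orientation; "force": force on the tool from outside, world axes, zero at the start; "ft_torque": the same for the moment, N m; "finger_gap": finger opening in m.
Only numpy, scipy, OpenCV 4.12 (cv2) and the standard library are available. Lean on these libraries where they do the work, as an engineer would, in place of code of your own. Each camera call takes 0.05 s, during which the arm holds its last target. There are 200 camera calls.

## Working session

There is one attempt and no reset: what is moved stays moved. The work goes in short steps, Python scripts to look and compute and a tool call to move; the robot and the scene stay as the last step left them, time stands still between calls to the robot, and variables do not carry over. Pictures are saved under pics/ and viewed, about 8 in all and at most 12, crops included, and the job is handed in when it is done.

Besides the shell and the picture viewer there is one more tool, called as name([rows], argument=value, ...), one row to a line, values as JSON. move_arm: Moves the arm, as the interface text tells. Its arguments: {"type":"object","properties":{"targets":{"type":"array","items":{"type":"object","properties":{"tx":{"type":"number"},"ty":{"type":"number"},"tz":{"type":"number"},"rx":{"type":"number"},"ry":{"type":"number"},"rz":{"type":"number"},"grip":{"type":"number"}}}},"newtons":{"type":"number"}},"required":["targets"]}

```bash
ls; mkdir -p pics
cat > h.py <<'E'
import numpy as np, cv2
from scipy.spatial.transform import Rotation as R
from plant import state, grab_frame, camera_params, close_job
E
python3 - <<'E'
from h import *
for n in ("scene","side","wrist"): print(n,camera_params(n))
s=state(); print(s)
a=grab_frame("scene"); b=grab_frame("side")
cv2.imwrite("pics/scene.png",a[:,:,::-1]); cv2.imwrite("pics/side.png",b[:,:,::-1])
E
```

```text
pics
scene {'fx': 529.3939107242961, 'fy': 529.3939107242961, 'cx': 287.94240229755735, 'cy': 204.9119999907667, 'eye': array([1.14331201, 0.3761128 , 0.98184951]), 'attitude': array([-1.31129008, -2.40310036,  0.77238351])}
side {'fx': 434.615444159007, 'fy': 434.615444159007, 'cx': 273.9867033074893, 'cy': 208.60757451251453, 'eye': array([0.29124654, 0.52345111, 0.69592895]), 'attitude': array([-0.71838661,  2.68093305, -1.05276482])}
wrist {'fx': 325.19226210127806, 'fy': 325.19226210127806, 'cx': 273.32347271450226, 'cy': 205.65717247081557, 'tool_from_camera': array([[-3.84096931e-04, -9.53257018e-01, -3.02160405e-01,
         7.83184753e-02],
       [ 9.99999666e-01, -5.83965762e-04,  5.71129292e-04,
        -7.16295755e-04],
       [-7.20884337e-04, -3.02160085e-01,  9.53256924e-01,
        -1.19925049e-01],
       [ 0.00000000e+00,  0.00000000e+00,  0.00000000e+00,
         1.00000000e+00]])}
{'time_s': 0.0, 'qpos': array([ 1.19023632,  0.6293387 ,  0.03844607,  1.51837271, -0.02699873,
        0.99628758, -0.01999373]), 'joint_velocities': array([ 0.00099413, -0.00142599, -0.00074892, -0.00067375, -0.00242771,
       -0.00068342, -0.00074708]), 'joint_torque': array([ 2.06353790e-03, -5.63400078e+01,  1.22658357e+00, -1.93443042e+01,
        1.08663263e-02,  1.05409470e-02,  9.79473526e-06]), 'ee_pos': array([ 0.20107768, -0.61750441,  0.25239243]), 'eef_rot': array([-3.10092850e+00, -4.92099269e-01,  5.08082600e-04]), 'force': array([-0.01911141,  0.18869052, -0.45080889]), 'ft_torque': array([-0.00539833,  0.07035683, -0.0354986 ]), 'finger_gap': 0.08548700643355248}
```

View pics/scene.png

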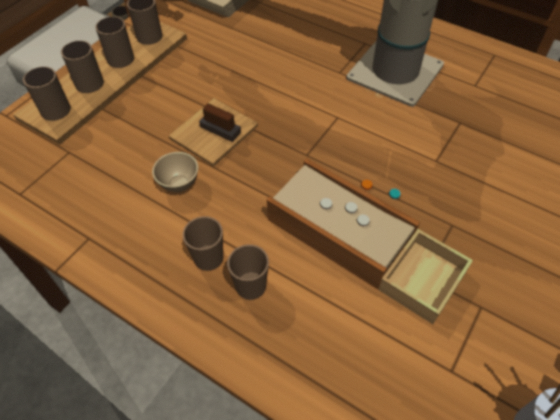

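View pics/side.png

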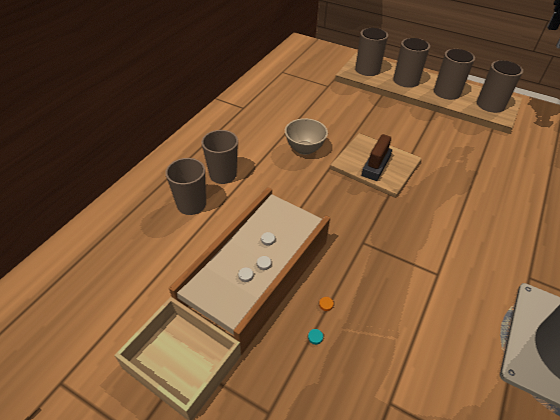

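The scene view shows the stone on its board at (220,122) and the shelf corners near (303,170) and (412,235). The wads are at (326,203), (351,208) and (364,220), and the tray is at (427,275). Things that could be confused:
- **Wads:** the orange disc (367,184) and turquoise disc (395,194) lie on the bench, so they are not wads.
- **Stone:** only one dark block with a bar is present. The cup rack at top left is something else.

In the side view the stone is at (378,157) and the shelf at (255,262).

```bash
cat >> h.py <<'E'
def ray(n,uv,tool=None):
    p=camera_params(n); uv=np.atleast_2d(np.asarray(uv,float))
    d=np.c_[(uv[:,0]-p['cx'])/p['fx'],(uv[:,1]-p['cy'])/p['fy'],np.ones(len(uv))]
    if n!='wrist': return p['eye'],R.from_rotvec(p['attitude']).apply(d)
    r=np.hypot(d[:,0],d[:,1])+1e-9
    d=np.c_[d[:,:2]*(np.sin(r)/r)[:,None],np.cos(r)]
    T=p['tool_from_camera']; Rt=R.from_rotvec(tool['eef_rot'])
    return tool['ee_pos']+Rt.apply(T[:3,3]), Rt.apply(d@T[:3,:3].T)
def plane(n,uv,z,tool=None):
    o,d=ray(n,uv,tool); return o+d*((z-o[2])/d[:,2])[:,None]
def big(m):
    c,_=cv2.findContours(m.astype(np.uint8),cv2.RETR_EXTERNAL,cv2.CHAIN_APPROX_NONE); return sorted(c,key=cv2.contourArea)[::-1]
def rect(P):
    (c,s,a)=cv2.minAreaRect((np.asarray(P)[:,:2]*1000).astype(np.float32)); return np.round(c,1),np.round(s,1),round(a,1)
E
python3 - <<'E'
from h import *
for n,sh,bd in (("scene",(300,190),(190,135)),("side",(220,270),(350,165))):
    im=cv2.imread(f"pics/{n}.png"); hsv=cv2.cvtColor(im,cv2.COLOR_BGR2HSV)
    print(n,"shelf hsv",hsv[sh[1],sh[0]],"board",hsv[bd[1],bd[0]])
    for nm,pt,z in(("shelf",sh,.075),("board",bd,.015)):
        ff=im.copy(); m=np.zeros((422,562),np.uint8)
        cv2.floodFill(cv2.GaussianBlur(ff,(3,3),0),m,pt,0,(7,)*3,(7,)*3,4|(255<<8)|cv2.FLOODFILL_MASK_ONLY)
        c=cv2.convexHull(big(m[1:-1,1:-1]>0)[0])
        ap=cv2.approxPolyDP(c,4,True)[:,0]
        print(nm,cv2.contourArea(c)); print(np.c_[ap,np.round(plane(n,ap,z)[:,:2]*1000)]); print(rect(plane(n,c[:,0],z)))
    # bar: dark reddish
    H,S,V=cv2.split(hsv); 
    x0,y0,x1,y1=(195,95,245,145) if n=="scene" else (355,128,400,185)
    print("stone V"); 
    m=np.zeros(H.shape,bool); m[y0:y1,x0:x1]=(V<85)[y0:y1,x0:x1]
    c=big(m)[0]; h=cv2.convexHull(c); print(cv2.contourArea(h), cv2.approxPolyDP(h,2,True)[:,0].tolist())
ims=[cv2.resize(cv2.imread("pics/scene.png")[90:150,180:270],None,fx=5,fy=5,interpolation=2),cv2.resize(cv2.imread("pics/side.png")[125:185,340:430],None,fx=5,fy=5,interpolation=2)]
cv2.imwrite("pics/st.png",np.vstack(ims))
E
```

```text
scene shelf hsv [ 19  78 182] board [ 16 140 168]
shelf 5630.5
[[276. 196. 588.  -8.]
 [306. 167. 484.   3.]
 [411. 229. 508. 270.]
 [383. 264. 613. 259.]]
(array([548.9, 130.5]), array([272.7, 110. ]), 85.8)
board 199754.5
[[ 559.  381.  622.  630.]
 [ 497.  419.  747.  557.]
 [ 274.  419.  957.  230.]
 [  54.  270.  958. -314.]
 [   0.  184.  868. -589.]
 [   0.  113.  713. -775.]
 [ 119.    0.  181. -864.]
 [ 559.    0. -565.  288.]]
(array([390. , -39.1]), array([1247.2, 1587.2]), 32.9)
stone V
874.0 [[205, 107], [208, 105], [232, 116], [239, 127], [239, 133], [233, 140], [200, 125]]
side shelf hsv [ 17  77 192] board [ 15 128 176]
shelf 8037.0
[[319. 218. 480.  -1.]
 [233. 327. 498. 271.]
 [179. 293. 608. 265.]
 [271. 196. 589.  -5.]]
(array([542.7, 131.9]), array([274.3, 112.5]), 85.7)
board 140389.0
[[  65.  382.  691.  454.]
 [ 222.  130.  842. -196.]
 [ 318.   40.  844. -763.]
 [ 528.   96.  186. -771.]
 [ 559.  114.  100. -721.]
 [ 559.  419.   17.  128.]
 [ 115.  419.  586.  456.]]
(array([ 444. , -181.7]), array([ 789.8, 1241.4]), 5.6)
stone V
783.0 [[390, 137], [391, 153], [378, 179], [361, 175], [381, 135]]
```

View pics/st.png

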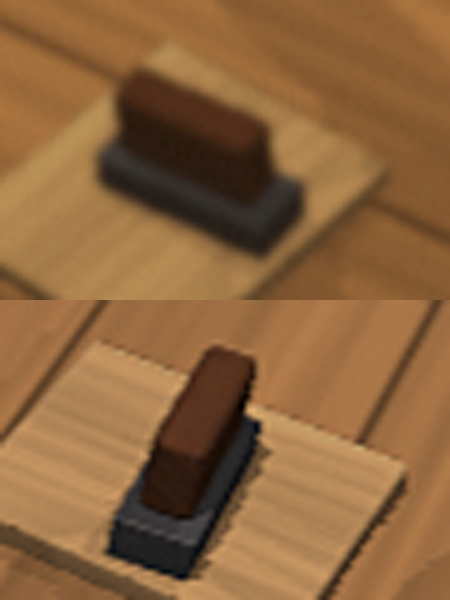

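Run:
```python
from h import *
for n,t,b in (("scene",[(208,104.5),(233.5,115),(231.5,119),(203.6,108.5)],[(213,99),(257,124),(212,161),(170,131)]),("side",[(382.4,134.4),(391,136),(381.6,156),(372.6,153.6)],[(361,134),(421,160),(400,193),(331,165)])):
    for q,z in((t,.081),(b,.015)):
        P=plane(n,q,z)*1000; print(n,z,P[:,:2].round().tolist(),P.mean(0)[:2].round(1),rect(P/1000))
s=state(); r=R.from_rotvec(s['eef_rot']).as_matrix(); print(r.round(3), s['ee_pos'])
```

```text
scene 0.081 [[450.0, -297.0], [445.0, -224.0], [459.0, -220.0], [467.0, -298.0]] [ 455.1 -259.7] (array([ 454.4, -259.7]), array([16.5, 77.8]), 5.9)
scene 0.015 [[376.0, -348.0], [388.0, -199.0], [547.0, -220.0], [526.0, -368.0]] [ 458.9 -283.9] (array([ 457.6, -283.8]), array([149.6, 160.4]), 82.6)
side 0.081 [[464.0, -301.0], [445.0, -305.0], [439.0, -227.0], [459.0, -225.0]] [ 451.5 -264.7] (array([ 451.7, -265.2]), array([20. , 79.1]), 4.3)
side 0.015 [[530.0, -363.0], [368.0, -342.0], [375.0, -209.0], [546.0, -216.0]] [ 455.  -282.7] (array([ 453.4, -280. ]), array([147.9, 170.6]), 83.6)
[[ 0.951  0.31  -0.001]
 [ 0.31  -0.951  0.002]
 [-0.    -0.002 -1.   ]] [ 0.20111586 -0.61755699  0.25249788]
```

Both views agree: bar top centre at about (453,-262) mm with its thin axis at yaw 5°, and the board centre at about (456,-282). The shelf is centred near (546,131), x axis at yaw 86°. I'm setting out above the stone.

```bash
cat >> h.py <<'E'
def go(x,y,z,yaw):
    """shift (mm) and turn (deg) in tool axes to bring TCP to world mm, tool y at yaw deg, pointing down"""
    s=state(); A=R.from_rotvec(s['eef_rot']); c,q=np.cos(np.radians(yaw)),np.sin(np.radians(yaw))
    Y=np.array([c,q,0]);Z=np.array([0,0,-1.]);B=R.from_matrix(np.c_[np.cross(Y,Z),Y,Z])
    print("t mm",(A.inv().apply(np.array([x,y,z])-s['ee_pos']*1000)).round(1),"r deg",np.degrees((A.inv()*B).as_rotvec()).round(2),"t",s['time_s'])
E
python3 -c "
from h import *
go(453,-262,220,5)"
```

```text
t mm [ 349.6 -260.1   32.9] r deg [-8.000e-02 -6.000e-02 -7.697e+01] t 0.1
```

move_arm([
  {"tx": 0.035,"ty": -0.026,"tz": 0.003,"rz": -7},
  {"tx": 0.07,"ty": -0.052,"tz": 0.006,"rz": -14},
  {"tx": 0.105,"ty": -0.078,"tz": 0.01,"rz": -21},
  {"tx": 0.14,"ty": -0.104,"tz": 0.013,"rz": -28},
  {"tx": 0.175,"ty": -0.13,"tz": 0.016,"rz": -35},
  {"tx": 0.21,"ty": -0.156,"tz": 0.02,"rz": -42},
  {"tx": 0.245,"ty": -0.182,"tz": 0.023,"rz": -49},
  {"tx": 0.28,"ty": -0.208,"tz": 0.026,"rz": -56},
  {"tx": 0.315,"ty": -0.234,"tz": 0.03,"rz": -63},
  {"tx": 0.34,"ty": -0.252,"tz": 0.033,"rz": -70},
])

```text
schema error: expected keys tx, ty, tz, rx, ry, rz, grip
```

```bash
python3 -c "
from h import *
print(state()['qpos'].round(2),state()['ee_pos'])
go(453,-262,220,5)"
```

```text
[ 1.19  0.63  0.04  1.52 -0.03  1.   -0.02] [ 0.20111586 -0.61755699  0.25249788]
t mm [ 349.6 -260.1   32.9] r deg [-8.000e-02 -6.000e-02 -7.697e+01] t 0.1
```

All keys are required.

move_arm([
  {"tx": 0.035,"ty": -0.026,"tz": 0.003,"rx": 0,"ry": 0,"rz": -7,"grip": 100},
  {"tx": 0.07,"ty": -0.052,"tz": 0.006,"rx": 0,"ry": 0,"rz": -14,"grip": 100},
  {"tx": 0.105,"ty": -0.078,"tz": 0.01,"rx": 0,"ry": 0,"rz": -21,"grip": 100},
  {"tx": 0.14,"ty": -0.104,"tz": 0.013,"rx": 0,"ry": 0,"rz": -28,"grip": 100},
  {"tx": 0.175,"ty": -0.13,"tz": 0.016,"rx": 0,"ry": 0,"rz": -35,"grip": 100},
  {"tx": 0.21,"ty": -0.156,"tz": 0.02,"rx": 0,"ry": 0,"rz": -42,"grip": 100},
  {"tx": 0.245,"ty": -0.182,"tz": 0.023,"rx": 0,"ry": 0,"rz": -49,"grip": 100},
  {"tx": 0.28,"ty": -0.208,"tz": 0.026,"rx": 0,"ry": 0,"rz": -56,"grip": 100},
  {"tx": 0.315,"ty": -0.234,"tz": 0.03,"rx": 0,"ry": 0,"rz": -63,"grip": 100},
  {"tx": 0.34,"ty": -0.252,"tz": 0.033,"rx": 0,"ry": 0,"rz": -70,"grip": 100},
])

```text
time_s: 0.93
ee_pos: [0.4426, -0.2777, 0.2209]
eef_rot: [-2.253, -2.189, 0.0]
force: [0.1, -1.0, -0.2]
finger_gap: 0.0856
```

```bash
python3 -c "
from h import *
print(state()['qpos'].round(2),state()['ee_pos'])
go(453,-262,220,5)"
```

```text
[ 0.72  0.5  -0.31  1.9   0.21  0.77  0.26] [ 0.44255231 -0.27772494  0.22089637]
t mm [16.  10.   0.9] r deg [-0.01  0.   -6.64] t 0.9333
```

move_arm([
  {"tx": 0.016,"ty": 0.01,"tz": 0.001,"rx": 0,"ry": 0,"rz": -6.6,"grip": 100},
  {"tx": 0.016,"ty": 0.01,"tz": 0.001,"rx": 0,"ry": 0,"rz": -6.6,"grip": 100},
  {"tx": 0.016,"ty": 0.01,"tz": 0.001,"rx": 0,"ry": 0,"rz": -6.6,"grip": 100},
])

```text
time_s: 1.18
ee_pos: [0.4528, -0.2628, 0.2197]
eef_rot: [-2.127, -2.31, -0.0]
force: [-0.8, -1.6, -0.5]
finger_gap: 0.0854
```

Run:
```python
from h import *
import pickle
s=state(); im=grab_frame("wrist")[:,:,::-1]; pickle.dump(s,open("w1.pkl","wb")); cv2.imwrite("pics/w1.png",im); print(s['ee_pos'],s['eef_rot'],s['force'])
```

```text
[ 0.4527976  -0.26281125  0.21970279] [-2.12729779e+00 -2.31048146e+00 -5.51598903e-05] [-0.81708686 -1.6327426  -0.49887069]
```

View pics/w1.png

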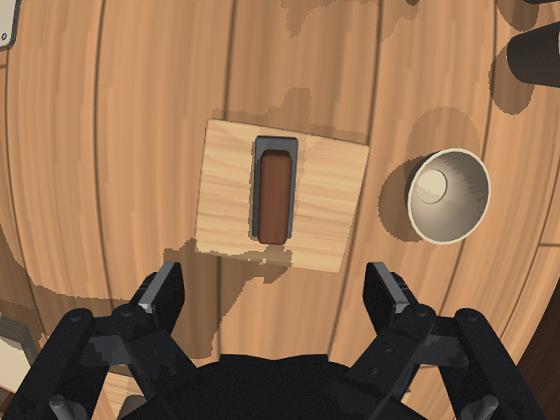

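The wrist view shows the stone upright, with the bar's top face around (274,197). The board corners are at (208,119), (369,146), (340,272) and (195,249), and the bowl is at (449,196), well clear.

Run:
```python
from h import *
import pickle
s=pickle.load(open("w1.pkl","rb")); im=cv2.imread("pics/w1.png")
hsv=cv2.cvtColor(im,cv2.COLOR_BGR2HSV); print(hsv[197,274],hsv[150,265],hsv[240,272])
H,S,V=cv2.split(hsv); m=np.zeros(H.shape,bool); m[130:260,240:310]=((V<150)&(S>90)&((H<14)|(H>170)))[130:260,240:310]
c=cv2.convexHull(big(m)[0]);print(cv2.boundingRect(c),rect(plane('wrist',c[:,0],.081,s)))
b=plane('wrist',[(208,119),(369,146),(340,272),(195,249)],.015,s); print(b[:,:2].round(3).tolist(),rect(b),b.mean(0))
```

```text
[ 10 134 112] [ 8 49 63] [ 10 132 112]
(258, 150, 34, 95) (array([ 453.8, -260.6]), array([24.8, 82.2]), 1.7)
[[0.383, -0.202], [0.548, -0.215], [0.539, -0.361], [0.372, -0.346]] (array([ 460.8, -281.6]), array([146.2, 167.8]), 85.5) [ 0.4604732  -0.28094466  0.015     ]
```

```bash
python3 -c "
from h import *
go(454,-261,67,3)"
```

```text
t mm [  3.3   2.6 152.7] r deg [-0.07  0.01  1.54] t 1.2333
```

move_arm([
  {"tx": 0.003,"ty": 0.002,"tz": 0.03,"rx": 0,"ry": 0,"rz": 1.5,"grip": 100},
  {"tx": 0.003,"ty": 0.002,"tz": 0.06,"rx": 0,"ry": 0,"rz": 1.5,"grip": 100},
  {"tx": 0.003,"ty": 0.002,"tz": 0.09,"rx": 0,"ry": 0,"rz": 1.5,"grip": 100},
  {"tx": 0.003,"ty": 0.002,"tz": 0.115,"rx": 0,"ry": 0,"rz": 1.5,"grip": 100},
  {"tx": 0.003,"ty": 0.002,"tz": 0.135,"rx": 0,"ry": 0,"rz": 1.5,"grip": 100},
  {"tx": 0.003,"ty": 0.002,"tz": 0.147,"rx": 0,"ry": 0,"rz": 1.5,"grip": 100},
  {"tx": 0.003,"ty": 0.002,"tz": 0.152,"rx": 0,"ry": 0,"rz": 1.5,"grip": 100},
  {"tx": 0.003,"ty": 0.002,"tz": 0.152,"rx": 0,"ry": 0,"rz": 1.5,"grip": 100},
])

```text
time_s: 1.9
ee_pos: [0.4527, -0.262, 0.067]
eef_rot: [-2.162, -2.276, 0.003]
force: [0.4, 0.0, -0.4]
finger_gap: 0.0856
```

move_arm([
  {"tx": 0,"ty": 0,"tz": 0,"rx": 0,"ry": 0,"rz": 0,"grip": 60},
  {"tx": 0,"ty": 0,"tz": 0,"rx": 0,"ry": 0,"rz": 0,"grip": 45},
  {"tx": 0,"ty": 0,"tz": 0,"rx": 0,"ry": 0,"rz": 0,"grip": 35},
  {"tx": 0,"ty": 0,"tz": 0,"rx": 0,"ry": 0,"rz": 0,"grip": 20},
  {"tx": 0,"ty": 0,"tz": 0,"rx": 0,"ry": 0,"rz": 0,"grip": 0},
  {"tx": 0,"ty": 0,"tz": 0,"rx": 0,"ry": 0,"rz": 0,"grip": 0},
  {"tx": 0,"ty": 0,"tz": 0,"rx": 0,"ry": 0,"rz": 0,"grip": 0},
  {"tx": 0,"ty": 0,"tz": 0,"rx": 0,"ry": 0,"rz": 0,"grip": 0},
], newtons=100)

```text
time_s: 2.57
ee_pos: [0.4544, -0.261, 0.0689]
eef_rot: [2.159, 2.281, -0.0]
force: [-1.8, 0.4, 6.2]
finger_gap: 0.0248
```

```bash
python3 -c "
from h import *
s=state();print(s['ee_pos'],s['force'],s['ft_torque'],s['finger_gap'])
go(454,-261,180,3)
go(547,25,180,86)"
```

```text
[ 0.45443697 -0.26099354  0.06885954] [-1.80297655  0.41290306  6.20317543] [0.01268386 0.18362001 0.02791071] 0.02484557140022921
t mm [-1.000e-01 -4.000e-01 -1.111e+02] r deg [0.04 0.05 0.13] t 2.5667
t mm [ 280.4  108.1 -111.3] r deg [-1.000e-02  7.000e-02 -8.287e+01] t 2.5667
```

move_arm([
  {"tx": 0,"ty": 0,"tz": -0.02,"rx": 0,"ry": 0,"rz": 0,"grip": 0},
  {"tx": 0,"ty": 0,"tz": -0.05,"rx": 0,"ry": 0,"rz": 0,"grip": 0},
  {"tx": 0,"ty": 0,"tz": -0.08,"rx": 0,"ry": 0,"rz": 0,"grip": 0},
  {"tx": 0.015,"ty": 0.005,"tz": -0.105,"rx": 0,"ry": 0,"rz": -5,"grip": 0},
  {"tx": 0.035,"ty": 0.012,"tz": -0.12,"rx": 0,"ry": 0,"rz": -11,"grip": 0},
  {"tx": 0.06,"ty": 0.022,"tz": -0.12,"rx": 0,"ry": 0,"rz": -17,"grip": 0},
  {"tx": 0.085,"ty": 0.032,"tz": -0.12,"rx": 0,"ry": 0,"rz": -23,"grip": 0},
  {"tx": 0.11,"ty": 0.042,"tz": -0.12,"rx": 0,"ry": 0,"rz": -29,"grip": 0},
  {"tx": 0.135,"ty": 0.052,"tz": -0.12,"rx": 0,"ry": 0,"rz": -35,"grip": 0},
  {"tx": 0.16,"ty": 0.062,"tz": -0.12,"rx": 0,"ry": 0,"rz": -41,"grip": 0},
])

```text
time_s: 3.4
ee_pos: [0.5072, -0.0964, 0.188]
eef_rot: [-1.217, -2.896, 0.001]
force: [1.2, -0.1, -1.6]
finger_gap: 0.025
```

```bash
python3 -c "
from h import *
s=state();print(s['qpos'].round(2),s['ee_pos'],s['force'],s['ft_torque'],s['finger_gap'])
go(547,40,185,86)"
```

```text
[ 0.48  0.57 -0.51  1.95  0.41  0.73  0.5 ] [ 0.50718267 -0.09644337  0.18799648] [ 1.17688609 -0.1291371  -1.63324211] [-0.05181349 -0.00648055  0.05215194] 0.024957909905043756
t mm [ 69.6 123.9   2.9] r deg [-3.000e-02 -2.000e-02 -4.158e+01] t 3.4
```

move_arm([
  {"tx": 0.01,"ty": 0.018,"tz": 0,"rx": 0,"ry": 0,"rz": -6,"grip": 0},
  {"tx": 0.02,"ty": 0.036,"tz": 0,"rx": 0,"ry": 0,"rz": -12,"grip": 0},
  {"tx": 0.03,"ty": 0.054,"tz": 0,"rx": 0,"ry": 0,"rz": -18,"grip": 0},
  {"tx": 0.04,"ty": 0.072,"tz": 0,"rx": 0,"ry": 0,"rz": -24,"grip": 0},
  {"tx": 0.05,"ty": 0.09,"tz": 0,"rx": 0,"ry": 0,"rz": -30,"grip": 0},
  {"tx": 0.06,"ty": 0.107,"tz": 0,"rx": 0,"ry": 0,"rz": -36,"grip": 0},
  {"tx": 0.069,"ty": 0.123,"tz": 0,"rx": 0,"ry": 0,"rz": -41.5,"grip": 0},
  {"tx": 0.069,"ty": 0.123,"tz": 0,"rx": 0,"ry": 0,"rz": -41.5,"grip": 0},
  {"tx": 0.069,"ty": 0.123,"tz": 0,"rx": 0,"ry": 0,"rz": -41.5,"grip": 0},
  {"tx": 0.069,"ty": 0.123,"tz": 0,"rx": 0,"ry": 0,"rz": -41.5,"grip": 0},
])

```text
time_s: 4.23
ee_pos: [0.547, 0.0366, 0.1876]
eef_rot: [-0.122, -3.138, 0.002]
force: [-0.9, -0.9, -2.7]
finger_gap: 0.025
```

Run:
```python
from h import *
import pickle
s=state(); im=grab_frame("wrist")[:,:,::-1]; pickle.dump(s,open("w2.pkl","wb")); cv2.imwrite("pics/w2.png",im); print(s['ee_pos'],s['eef_rot'],s['force'],s['ft_torque'],s['qpos'].round(2))
```

```text
[0.54699873 0.03656902 0.18759136] [-1.21948667e-01 -3.13781263e+00  2.21314983e-03] [-0.92282223 -0.92602547 -2.74522099] [-0.00603859 -0.022123   -0.00328482] [ 0.33  0.66 -0.7   1.86  0.56  0.83  0.84]
```

View pics/w2.png

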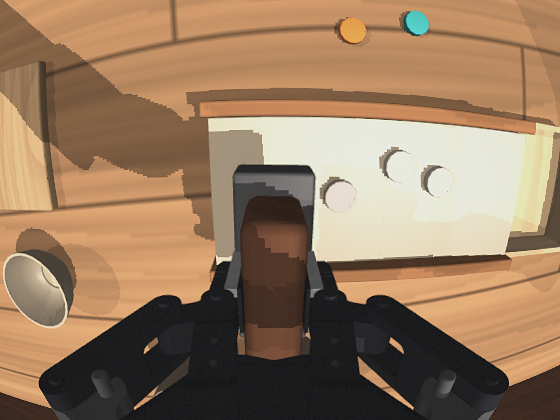

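The wrist view shows the shelf's clear end at x≈210 (rows 118–262) and its tray end near (520,135)–(508,253). The near side board's inner edge runs along rows 117–133, and the far junction along rows 258–262. The wads are at (340,196), (397,165) and (437,181), and the orange and turquoise discs are off the shelf.

Run:
```python
from h import *
import pickle
s=pickle.load(open("w2.pkl","rb")); im=cv2.imread("pics/w2.png")
L=cv2.cvtColor(im,cv2.COLOR_BGR2LAB).astype(float)
Sat=cv2.cvtColor(im,cv2.COLOR_BGR2HSV)[:,:,1].astype(float)
def edge(line): # strongest saturation step, subpixel-ish
    g=np.abs(np.diff(cv2.GaussianBlur(line.reshape(1,-1),(3,1),0)[0])); return np.argmax(g)+.5,g.max()
near=[];far=[];left=[];right=[]
for u in range(270,510,20): near.append((u,108+edge(Sat[108:142,u])[0]))
for u in range(335,500,15): far.append((u,235+edge(Sat[235:275,u])[0]))
for v in range(125,160,5): left.append((195+edge(Sat[v,195:225])[0],v))
for v in range(215,255,5): left.append((200+edge(Sat[v,200:228])[0],v))
for v in range(150,250,10): right.append((500+edge(Sat[v,500:535])[0],v))
for nm,p,z in(("near",near,.085),("far",far,.075),("left",left,.075),("right",right,.075)):
    P=plane('wrist',p,z,s)[:,:2]*1000
    vx,vy,x0,y0=cv2.fitLine(P.astype(np.float32),cv2.DIST_HUBER,0,.01,.01).ravel()
    res=(P-[x0,y0])@[-vy,vx]
    print(nm,"pt",round(x0,1),round(y0,1),"dir",round(np.degrees(np.arctan2(vy,vx)),1),"res",res.round(1), [round(a,0) for a in np.array(p)[:,0 if nm in('left','right') else 1]])
```

```text
near pt 483.1 119.8 dir 85.7 res [ 0.1  0.2  0.3 -0.1 -0.3 -0.3 -0.2  0.  -0.3  0.4  0.5  0. ] [np.float64(116.0), np.float64(116.0), np.float64(116.0), np.float64(116.0), np.float64(118.0), np.float64(118.0), np.float64(120.0), np.float64(120.0), np.float64(122.0), np.float64(124.0), np.float64(126.0), np.float64(128.0)]
far pt 599.6 144.9 dir 85.7 res [-0.2 -0.6 -0.1  0.3  0.7 -0.   0.2  0.3  0.3 -0.8 -1. ] [np.float64(262.0), np.float64(262.0), np.float64(260.0), np.float64(260.0), np.float64(258.0), np.float64(258.0), np.float64(258.0), np.float64(256.0), np.float64(256.0), np.float64(256.0), np.float64(254.0)]
left pt 540.3 -9.2 dir -4.0 res [-0.  -0.2  0.4  0.3  0.1 -0.  -0.2  0.2 -0.1 -0.4  0.1 -0.2  0.3 -0.1
  0.4] [np.float64(208.0), np.float64(208.0), np.float64(208.0), np.float64(208.0), np.float64(208.0), np.float64(208.0), np.float64(208.0), np.float64(212.0), np.float64(212.0), np.float64(212.0), np.float64(214.0), np.float64(214.0), np.float64(214.0), np.float64(214.0), np.float64(216.0)]
right pt 551.7 261.1 dir -4.3 res [ 0.   0.3 -0.6  0.  -0.5  0.6  0.4  0.5 -0.6 -0.2] [np.float64(524.0), np.float64(522.0), np.float64(520.0), np.float64(520.0), np.float64(518.0), np.float64(516.0), np.float64(514.0), np.float64(512.0), np.float64(510.0), np.float64(508.0)]
```

Run:
```python
from h import *
import pickle
s=pickle.load(open("w2.pkl","rb"))
P=plane('wrist',[(237,166),(312,166)],s['ee_pos'][2]-.054+.024,s)*1000
A=R.from_rotvec(s['eef_rot']); print(P.round(1),A.inv().apply(P/1000-s['ee_pos']).round(4)*1000,np.degrees(np.arctan2(*A.as_matrix()[1::-1,1])))
print(state()['force'],state()['ee_pos']); go(537,19.5,150,85.75)
```

```text
[[497.4  24.2 157.6]
 [500.1  59.4 157.6]] [[ 48.4 -16.1  30.1]
 [ 48.4  19.2  30. ]] 85.54878447724158
[ 0.38418955  0.30418814 -2.41999694] [0.54708788 0.03618764 0.18764623]
t mm [  8.7 -17.4  37.7] r deg [-0.09 -0.06 -0.24] t 4.2833
```

move_arm([
  {"tx": 0.003,"ty": -0.006,"tz": 0.012,"rx": 0,"ry": 0,"rz": -0.2,"grip": 0},
  {"tx": 0.006,"ty": -0.012,"tz": 0.025,"rx": 0,"ry": 0,"rz": -0.2,"grip": 0},
  {"tx": 0.009,"ty": -0.017,"tz": 0.035,"rx": 0,"ry": 0,"rz": -0.2,"grip": 0},
  {"tx": 0.009,"ty": -0.017,"tz": 0.038,"rx": 0,"ry": 0,"rz": -0.2,"grip": 0},
  {"tx": 0.009,"ty": -0.017,"tz": 0.038,"rx": 0,"ry": 0,"rz": -0.2,"grip": 0},
  {"tx": 0.009,"ty": -0.017,"tz": 0.038,"rx": 0,"ry": 0,"rz": -0.2,"grip": 0},
  {"tx": 0.009,"ty": -0.017,"tz": 0.038,"rx": 0,"ry": 0,"rz": -0.2,"grip": 0},
])

```text
time_s: 4.87
ee_pos: [0.5381, 0.0217, 0.1508]
eef_rot: [0.114, 3.138, 0.001]
force: [-0.3, -0.9, -3.1]
finger_gap: 0.0249
```

Run:
```python
from h import *
import pickle
s=state(); im=grab_frame("wrist")[:,:,::-1]; pickle.dump(s,open("w3.pkl","wb")); a=grab_frame("side")[:,:,::-1]
print(s['ee_pos'],s['force'],s['ft_torque']); go(536.3,19,135,85.75)
o=np.vstack([cv2.resize(im[90:300,170:370],(570,600))]); b=cv2.resize(a[170:310,215:335],None,fx=2,fy=2)
c=np.zeros((600,810,3),np.uint8); c[:,:570]=o; c[:280,570:]=b; cv2.imwrite("pics/w3.png",c[:,:800])
```

```text
[0.53812806 0.02169286 0.15076371] [-0.27875456 -0.89966536 -3.13021897] [ 0.04946682 -0.0548922  -0.01660438]
t mm [ 1.5 -2.8 15.7] r deg [0.02 0.08 0.09] t 4.9667
```

View pics/w3.png

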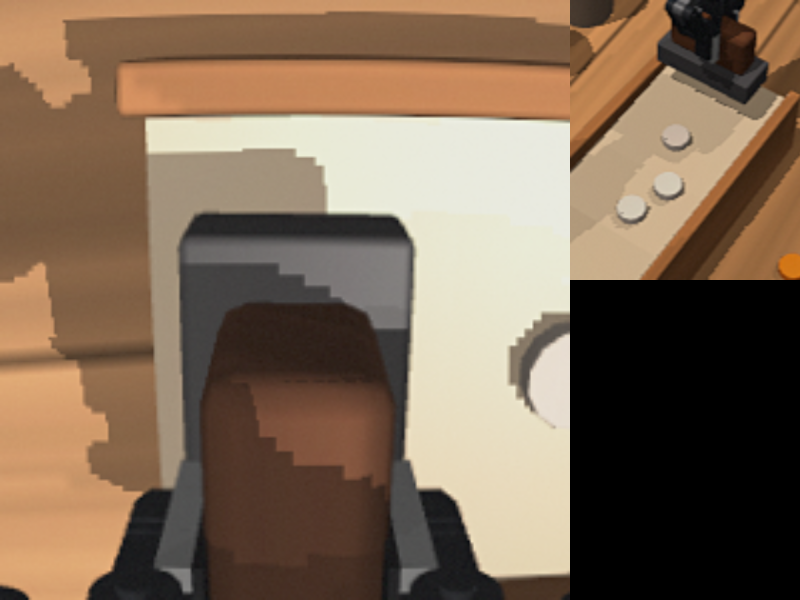

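The side crop shows the stone hovering square over the clear end, with the wads ahead of it. In the wrist crop the block's foot edge is at about v=165 and the side board's inner edge at about v=131.

Run:
```python
from h import *
import pickle
s=pickle.load(open("w3.pkl","rb")); A=R.from_rotvec(s['eef_rot'])
f=lambda uv,z:(A.inv().apply(plane('wrist',uv,z,s)-s['ee_pos'])*1000).round(1)
print("foot edge",f([(238,164.6),(310,164.6)],.0968)); print("top edge",f([(236,173),(314,173)],.1208))
for z in (.078,.085): print("board",f([(270,131),(350,131.5)],z))
for z in (.068,.075): print("end",f([(221.8,135),(225.5,235)],z)); print("far",f([(330,293)],z))
```

```text
foot edge [[ 44.8 -18.3  53.9]
 [ 44.8  20.9  53.9]]
top edge [[ 45.1 -16.6  29.9]
 [ 45.1  20.2  29.9]]
board [[61.5 -1.  72.7]
 [62.1 46.9 72.7]]
board [[62.1 -0.9 65.7]
 [62.6 45.2 65.7]]
end [[ 58.6 -31.3  82.7]
 [ -8.6 -31.6  82.8]]
far [[-55.7  42.9  82.9]]
end [[ 59.3 -30.2  75.7]
 [ -5.7 -30.5  75.8]]
far [[-51.2  41.5  75.9]]
```

Relative to the same camera, the stone sits about 5 mm off towards the far side. I'll shift it by tx +5 mm and ty -2.5 mm, then lower gently.

move_arm([
  {"tx": 0.003,"ty": -0.0015,"tz": 0.003,"rx": 0,"ry": 0,"rz": 0,"grip": 0},
  {"tx": 0.005,"ty": -0.0025,"tz": 0.007,"rx": 0,"ry": 0,"rz": 0,"grip": 0},
  {"tx": 0.005,"ty": -0.0025,"tz": 0.011,"rx": 0,"ry": 0,"rz": 0,"grip": 0},
  {"tx": 0.005,"ty": -0.0025,"tz": 0.015,"rx": 0,"ry": 0,"rz": 0,"grip": 0},
  {"tx": 0.005,"ty": -0.0025,"tz": 0.018,"rx": 0,"ry": 0,"rz": 0,"grip": 0},
  {"tx": 0.005,"ty": -0.0025,"tz": 0.019,"rx": 0,"ry": 0,"rz": 0,"grip": 0},
  {"tx": 0.005,"ty": -0.0025,"tz": 0.019,"rx": 0,"ry": 0,"rz": 0,"grip": 0},
  {"tx": 0.005,"ty": -0.0025,"tz": 0.019,"rx": 0,"ry": 0,"rz": 0,"grip": 0},
])

```text
time_s: 5.63
ee_pos: [0.5323, 0.0194, 0.131]
eef_rot: [0.114, 3.14, 0.0]
force: [-0.1, 0.7, -3.1]
finger_gap: 0.0248
```

Run:
```python
from h import *
s=state();print(s['ee_pos'],s['force'],s['ft_torque']); go(533,19.3,131.5,85.75)
```

```text
[0.53231411 0.01937063 0.13098475] [-0.0584294   0.68083492 -3.08357869] [ 0.03660415  0.00121623 -0.02619114]
t mm [-0.7 -0.  -0.5] r deg [ 0.01 -0.    0.09] t 5.6333
```

move_arm([
  {"tx": 0,"ty": 0,"tz": 0.0005,"rx": 0,"ry": 0,"rz": 0,"grip": 0},
  {"tx": 0,"ty": 0,"tz": 0.001,"rx": 0,"ry": 0,"rz": 0,"grip": 0},
  {"tx": 0,"ty": 0,"tz": 0.0015,"rx": 0,"ry": 0,"rz": 0,"grip": 0},
  {"tx": 0,"ty": 0,"tz": 0.0015,"rx": 0,"ry": 0,"rz": 0,"grip": 0},
])

```text
time_s: 5.97
ee_pos: [0.5322, 0.0192, 0.1295]
eef_rot: [0.114, 3.139, -0.0]
force: [-0.4, -0.3, -2.6]
finger_gap: 0.0248
```

move_arm([
  {"tx": 0,"ty": 0,"tz": 0.0005,"rx": 0,"ry": 0,"rz": 0,"grip": 0},
  {"tx": 0,"ty": 0,"tz": 0.001,"rx": 0,"ry": 0,"rz": 0,"grip": 0},
  {"tx": 0,"ty": 0,"tz": 0.001,"rx": 0,"ry": 0,"rz": 0,"grip": 0},
])

```text
time_s: 6.22
ee_pos: [0.5322, 0.0192, 0.1285]
eef_rot: [-0.114, -3.139, 0.0]
force: [0.3, -0.6, -2.5]
finger_gap: 0.0245
```

move_arm([
  {"tx": 0,"ty": 0,"tz": 0.0005,"rx": 0,"ry": 0,"rz": 0,"grip": 0},
  {"tx": 0,"ty": 0,"tz": 0.001,"rx": 0,"ry": 0,"rz": 0,"grip": 0},
  {"tx": 0,"ty": 0,"tz": 0.001,"rx": 0,"ry": 0,"rz": 0,"grip": 0},
])

```text
time_s: 6.47
ee_pos: [0.5322, 0.0192, 0.1275]
eef_rot: [-0.114, -3.139, 0.0]
force: [1.0, 0.0, -3.2]
finger_gap: 0.0247
```

move_arm([
  {"tx": 0,"ty": 0,"tz": 0.0005,"rx": 0,"ry": 0,"rz": 0,"grip": 0},
  {"tx": 0,"ty": 0,"tz": 0.001,"rx": 0,"ry": 0,"rz": 0,"grip": 0},
  {"tx": 0,"ty": 0,"tz": 0.001,"rx": 0,"ry": 0,"rz": 0,"grip": 0},
])

```text
time_s: 6.72
ee_pos: [0.5322, 0.0192, 0.1265]
eef_rot: [-0.114, -3.139, -0.0]
force: [0.4, 0.4, -2.3]
finger_gap: 0.025
```

move_arm([
  {"tx": 0,"ty": 0,"tz": 0.0005,"rx": 0,"ry": 0,"rz": 0,"grip": 0},
  {"tx": 0,"ty": 0,"tz": 0.001,"rx": 0,"ry": 0,"rz": 0,"grip": 0},
  {"tx": 0,"ty": 0,"tz": 0.0015,"rx": 0,"ry": 0,"rz": 0,"grip": 0},
  {"tx": 0,"ty": 0,"tz": 0.0015,"rx": 0,"ry": 0,"rz": 0,"grip": 0},
])

```text
time_s: 7.05
ee_pos: [0.5322, 0.0192, 0.125]
eef_rot: [-0.114, -3.139, 0.0]
force: [0.6, 0.3, -3.6]
finger_gap: 0.0248
```

move_arm([
  {"tx": 0,"ty": 0,"tz": 0.0005,"rx": 0,"ry": 0,"rz": 0,"grip": 0},
  {"tx": 0,"ty": 0,"tz": 0.001,"rx": 0,"ry": 0,"rz": 0,"grip": 0},
  {"tx": 0,"ty": 0,"tz": 0.0015,"rx": 0,"ry": 0,"rz": 0,"grip": 0},
  {"tx": 0,"ty": 0,"tz": 0.0015,"rx": 0,"ry": 0,"rz": 0,"grip": 0},
])

```text
time_s: 7.38
ee_pos: [0.5322, 0.0192, 0.1235]
eef_rot: [-0.114, -3.139, 0.0]
force: [0.0, 0.5, -2.7]
finger_gap: 0.025
```

move_arm([
  {"tx": 0,"ty": 0,"tz": 0.0005,"rx": 0,"ry": 0,"rz": 0,"grip": 0},
  {"tx": 0,"ty": 0,"tz": 0.001,"rx": 0,"ry": 0,"rz": 0,"grip": 0},
  {"tx": 0,"ty": 0,"tz": 0.0015,"rx": 0,"ry": 0,"rz": 0,"grip": 0},
  {"tx": 0,"ty": 0,"tz": 0.0015,"rx": 0,"ry": 0,"rz": 0,"grip": 0},
])

```text
time_s: 7.72
ee_pos: [0.5322, 0.0192, 0.1219]
eef_rot: [-0.114, -3.139, 0.0]
force: [-0.3, 0.1, -2.6]
finger_gap: 0.025
```

move_arm([
  {"tx": 0,"ty": 0,"tz": 0.0005,"rx": 0,"ry": 0,"rz": 0,"grip": 0},
  {"tx": 0,"ty": 0,"tz": 0.001,"rx": 0,"ry": 0,"rz": 0,"grip": 0},
  {"tx": 0,"ty": 0,"tz": 0.0015,"rx": 0,"ry": 0,"rz": 0,"grip": 0},
  {"tx": 0,"ty": 0,"tz": 0.0015,"rx": 0,"ry": 0,"rz": 0,"grip": 0},
])

```text
time_s: 8.05
ee_pos: [0.5322, 0.0193, 0.1208]
eef_rot: [0.114, 3.139, -0.0]
force: [-0.7, -0.5, -0.5]
finger_gap: 0.0246
```

Contact is felt at TCP z 0.1208, so the shelf is near z 0.067, matching the camera scale. Next I press to about 10 N on the shelf. With a stone weight of about 2.9 N, the reading should be about +7.

move_arm([
  {"tx": 0,"ty": 0,"tz": 0.0004,"rx": 0,"ry": 0,"rz": 0,"grip": 0},
  {"tx": 0,"ty": 0,"tz": 0.0008,"rx": 0,"ry": 0,"rz": 0,"grip": 0},
  {"tx": 0,"ty": 0,"tz": 0.0012,"rx": 0,"ry": 0,"rz": 0,"grip": 0},
  {"tx": 0,"ty": 0,"tz": 0.0012,"rx": 0,"ry": 0,"rz": 0,"grip": 0},
])

```text
time_s: 8.38
ee_pos: [0.5322, 0.0193, 0.1206]
eef_rot: [0.114, 3.139, -0.002]
force: [-3.1, -0.5, 11.2]
finger_gap: 0.0249
```

Run:
```python
from h import *
s=state();print(s['ee_pos'],s['force'],s['ft_torque'],R.from_rotvec(s['eef_rot']).as_matrix().round(4)); go(553.9-4,248.7,121,85.75)
```

```text
[0.53221274 0.0193203  0.12064884] [-3.10688801 -0.46866388 11.23635897] [-0.35209921  0.77001732 -0.03701449] [[-9.974e-01  7.230e-02  7.000e-04]
 [ 7.230e-02  9.974e-01 -1.100e-03]
 [-8.000e-04 -1.000e-03 -1.000e+00]]
t mm [ -1.  230.1  -0.6] r deg [-0.06  0.04  0.1 ] t 8.3833
```

move_arm([
  {"tx": 0,"ty": 0.001,"tz": -0.0002,"rx": 0,"ry": 0,"rz": 0,"grip": 0},
  {"tx": 0,"ty": 0.0025,"tz": -0.0003,"rx": 0,"ry": 0,"rz": 0,"grip": 0},
  {"tx": 0,"ty": 0.0045,"tz": -0.0002,"rx": 0,"ry": 0,"rz": 0,"grip": 0},
  {"tx": 0,"ty": 0.0065,"tz": -0.0001,"rx": 0,"ry": 0,"rz": 0,"grip": 0},
])

```text
time_s: 8.72
ee_pos: [0.533, 0.0225, 0.1204]
eef_rot: [0.117, 3.139, -0.009]
force: [-0.1, -5.9, 9.5]
finger_gap: 0.0248
```

move_arm([
  {"tx": 0,"ty": 0.002,"tz": 0,"rx": 0,"ry": 0,"rz": 0,"grip": 0},
  {"tx": 0,"ty": 0.004,"tz": 0,"rx": 0,"ry": 0,"rz": 0,"grip": 0},
  {"tx": 0,"ty": 0.006,"tz": 0.0001,"rx": 0,"ry": 0,"rz": 0,"grip": 0},
  {"tx": 0,"ty": 0.008,"tz": 0.0002,"rx": 0,"ry": 0,"rz": 0,"grip": 0},
])

```text
time_s: 9.05
ee_pos: [0.534, 0.031, 0.1201]
eef_rot: [0.117, 3.138, -0.007]
force: [0.1, -5.9, 7.6]
finger_gap: 0.0249
```

move_arm([
  {"tx": 0,"ty": 0.002,"tz": 0.0001,"rx": 0,"ry": 0,"rz": 0,"grip": 0},
  {"tx": 0,"ty": 0.004,"tz": 0.0002,"rx": 0,"ry": 0,"rz": 0,"grip": 0},
  {"tx": 0,"ty": 0.006,"tz": 0.0003,"rx": 0,"ry": 0,"rz": 0,"grip": 0},
  {"tx": 0,"ty": 0.008,"tz": 0.0004,"rx": 0,"ry": 0,"rz": 0,"grip": 0},
])

```text
time_s: 9.38
ee_pos: [0.5347, 0.0388, 0.1198]
eef_rot: [0.117, 3.138, -0.008]
force: [-1.4, -6.5, 8.1]
finger_gap: 0.0242
```

move_arm([
  {"tx": 0,"ty": 0.002,"tz": 0,"rx": 0,"ry": 0,"rz": 0,"grip": 0},
  {"tx": 0,"ty": 0.004,"tz": 0.0001,"rx": 0,"ry": 0,"rz": 0,"grip": 0},
  {"tx": 0,"ty": 0.006,"tz": 0.0002,"rx": 0,"ry": 0,"rz": 0,"grip": 0},
  {"tx": 0,"ty": 0.008,"tz": 0.0003,"rx": 0,"ry": 0,"rz": 0,"grip": 0},
  {"tx": 0,"ty": 0.01,"tz": 0.0004,"rx": 0,"ry": 0,"rz": 0,"grip": 0},
])

```text
time_s: 9.8
ee_pos: [0.5354, 0.0488, 0.1193]
eef_rot: [0.117, 3.138, -0.008]
force: [0.2, -5.7, 8.0]
finger_gap: 0.0247
```

move_arm([
  {"tx": 0,"ty": 0.002,"tz": 0.0001,"rx": 0,"ry": 0,"rz": 0,"grip": 0},
  {"tx": 0,"ty": 0.004,"tz": 0.0002,"rx": 0,"ry": 0,"rz": 0,"grip": 0},
  {"tx": 0,"ty": 0.006,"tz": 0.0003,"rx": 0,"ry": 0,"rz": 0,"grip": 0},
  {"tx": 0,"ty": 0.008,"tz": 0.0004,"rx": 0,"ry": 0,"rz": 0,"grip": 0},
  {"tx": 0,"ty": 0.01,"tz": 0.0005,"rx": 0,"ry": 0,"rz": 0,"grip": 0},
])

```text
time_s: 10.22
ee_pos: [0.5362, 0.0585, 0.1189]
eef_rot: [0.117, 3.138, -0.008]
force: [-0.7, -6.6, 9.3]
finger_gap: 0.0248
```

move_arm([
  {"tx": 0,"ty": 0.002,"tz": 0,"rx": 0,"ry": 0,"rz": 0,"grip": 0},
  {"tx": 0,"ty": 0.004,"tz": 0,"rx": 0,"ry": 0,"rz": 0,"grip": 0},
  {"tx": 0,"ty": 0.006,"tz": 0.0001,"rx": 0,"ry": 0,"rz": 0,"grip": 0},
  {"tx": 0,"ty": 0.008,"tz": 0.0002,"rx": 0,"ry": 0,"rz": 0,"grip": 0},
  {"tx": 0,"ty": 0.01,"tz": 0.0003,"rx": 0,"ry": 0,"rz": 0,"grip": 0},
])

```text
time_s: 10.63
ee_pos: [0.5368, 0.0688, 0.1185]
eef_rot: [0.117, 3.138, -0.008]
force: [-0.6, -6.0, 6.6]
finger_gap: 0.025
```

move_arm([
  {"tx": 0,"ty": 0.002,"tz": 0.0001,"rx": 0,"ry": 0,"rz": 0,"grip": 0},
  {"tx": 0,"ty": 0.004,"tz": 0.0002,"rx": 0,"ry": 0,"rz": 0,"grip": 0},
  {"tx": 0,"ty": 0.006,"tz": 0.0003,"rx": 0,"ry": 0,"rz": 0,"grip": 0},
  {"tx": 0,"ty": 0.008,"tz": 0.0004,"rx": 0,"ry": 0,"rz": 0,"grip": 0},
  {"tx": 0,"ty": 0.01,"tz": 0.0005,"rx": 0,"ry": 0,"rz": 0,"grip": 0},
])

```text
time_s: 11.05
ee_pos: [0.5376, 0.0785, 0.118]
eef_rot: [0.117, 3.138, -0.008]
force: [-1.0, -6.1, 7.9]
finger_gap: 0.0247
```

move_arm([
  {"tx": 0,"ty": 0.002,"tz": 0,"rx": 0,"ry": 0,"rz": 0,"grip": 0},
  {"tx": 0,"ty": 0.004,"tz": 0.0001,"rx": 0,"ry": 0,"rz": 0,"grip": 0},
  {"tx": 0,"ty": 0.006,"tz": 0.0002,"rx": 0,"ry": 0,"rz": 0,"grip": 0},
  {"tx": 0,"ty": 0.008,"tz": 0.0003,"rx": 0,"ry": 0,"rz": 0,"grip": 0},
  {"tx": 0,"ty": 0.01,"tz": 0.0004,"rx": 0,"ry": 0,"rz": 0,"grip": 0},
])

```text
time_s: 11.47
ee_pos: [0.5383, 0.0882, 0.1177]
eef_rot: [0.117, 3.138, -0.009]
force: [0.4, -6.5, 9.1]
finger_gap: 0.0249
```

move_arm([
  {"tx": 0,"ty": 0.002,"tz": -0.0001,"rx": 0,"ry": 0,"rz": 0,"grip": 0},
  {"tx": 0,"ty": 0.004,"tz": -0.0001,"rx": 0,"ry": 0,"rz": 0,"grip": 0},
  {"tx": 0,"ty": 0.006,"tz": 0,"rx": 0,"ry": 0,"rz": 0,"grip": 0},
  {"tx": 0,"ty": 0.008,"tz": 0,"rx": 0,"ry": 0,"rz": 0,"grip": 0},
  {"tx": 0,"ty": 0.01,"tz": 0,"rx": 0,"ry": 0,"rz": 0,"grip": 0},
])

```text
time_s: 11.88
ee_pos: [0.5389, 0.0993, 0.1173]
eef_rot: [0.116, 3.138, -0.006]
force: [-0.2, -4.7, 5.5]
finger_gap: 0.025
```

move_arm([
  {"tx": 0,"ty": 0.002,"tz": 0.0002,"rx": 0,"ry": 0,"rz": 0,"grip": 0},
  {"tx": 0,"ty": 0.004,"tz": 0.0003,"rx": 0,"ry": 0,"rz": 0,"grip": 0},
  {"tx": 0,"ty": 0.006,"tz": 0.0004,"rx": 0,"ry": 0,"rz": 0,"grip": 0},
  {"tx": 0,"ty": 0.008,"tz": 0.0004,"rx": 0,"ry": 0,"rz": 0,"grip": 0},
  {"tx": 0,"ty": 0.01,"tz": 0.0005,"rx": 0,"ry": 0,"rz": 0,"grip": 0},
])

```text
time_s: 12.3
ee_pos: [0.5396, 0.109, 0.1169]
eef_rot: [0.116, 3.138, -0.007]
force: [1.3, -5.8, 8.2]
finger_gap: 0.0248
```

move_arm([
  {"tx": 0,"ty": 0.002,"tz": 0,"rx": 0,"ry": 0,"rz": 0,"grip": 0},
  {"tx": 0,"ty": 0.004,"tz": 0.0001,"rx": 0,"ry": 0,"rz": 0,"grip": 0},
  {"tx": 0,"ty": 0.006,"tz": 0.0001,"rx": 0,"ry": 0,"rz": 0,"grip": 0},
  {"tx": 0,"ty": 0.008,"tz": 0.0002,"rx": 0,"ry": 0,"rz": 0,"grip": 0},
  {"tx": 0,"ty": 0.01,"tz": 0.0002,"rx": 0,"ry": 0,"rz": 0,"grip": 0},
])

```text
time_s: 12.72
ee_pos: [0.5402, 0.1193, 0.1166]
eef_rot: [0.116, 3.139, -0.006]
force: [-0.2, -5.1, 5.7]
finger_gap: 0.0247
```

move_arm([
  {"tx": 0,"ty": 0.002,"tz": 0.0002,"rx": 0,"ry": 0,"rz": 0,"grip": 0},
  {"tx": 0,"ty": 0.004,"tz": 0.0003,"rx": 0,"ry": 0,"rz": 0,"grip": 0},
  {"tx": 0,"ty": 0.006,"tz": 0.0003,"rx": 0,"ry": 0,"rz": 0,"grip": 0},
  {"tx": 0,"ty": 0.008,"tz": 0.0004,"rx": 0,"ry": 0,"rz": 0,"grip": 0},
  {"tx": 0,"ty": 0.01,"tz": 0.0004,"rx": 0,"ry": 0,"rz": 0,"grip": 0},
])

```text
time_s: 13.13
ee_pos: [0.541, 0.129, 0.1163]
eef_rot: [0.116, 3.138, -0.007]
force: [0.1, -5.9, 6.1]
finger_gap: 0.0246
```

move_arm([
  {"tx": 0,"ty": 0.002,"tz": 0.0001,"rx": 0,"ry": 0,"rz": 0,"grip": 0},
  {"tx": 0,"ty": 0.004,"tz": 0.0002,"rx": 0,"ry": 0,"rz": 0,"grip": 0},
  {"tx": 0,"ty": 0.006,"tz": 0.0003,"rx": 0,"ry": 0,"rz": 0,"grip": 0},
  {"tx": 0,"ty": 0.008,"tz": 0.0003,"rx": 0,"ry": 0,"rz": 0,"grip": 0},
  {"tx": 0,"ty": 0.01,"tz": 0.0004,"rx": 0,"ry": 0,"rz": 0,"grip": 0},
])

```text
time_s: 13.55
ee_pos: [0.5417, 0.1389, 0.1159]
eef_rot: [0.116, 3.139, -0.007]
force: [-0.6, -6.3, 8.2]
finger_gap: 0.0248
```

move_arm([
  {"tx": 0,"ty": 0.002,"tz": 0,"rx": 0,"ry": 0,"rz": 0,"grip": 0},
  {"tx": 0,"ty": 0.004,"tz": 0.0001,"rx": 0,"ry": 0,"rz": 0,"grip": 0},
  {"tx": 0,"ty": 0.006,"tz": 0.0001,"rx": 0,"ry": 0,"rz": 0,"grip": 0},
  {"tx": 0,"ty": 0.008,"tz": 0.0002,"rx": 0,"ry": 0,"rz": 0,"grip": 0},
  {"tx": 0,"ty": 0.01,"tz": 0.0002,"rx": 0,"ry": 0,"rz": 0,"grip": 0},
])

```text
time_s: 13.97
ee_pos: [0.5424, 0.1491, 0.1156]
eef_rot: [0.117, 3.139, -0.006]
force: [-1.0, -5.9, 6.5]
finger_gap: 0.0244
```

move_arm([
  {"tx": 0,"ty": 0.002,"tz": 0.0001,"rx": 0,"ry": 0,"rz": 0,"grip": 0},
  {"tx": 0,"ty": 0.004,"tz": 0.0002,"rx": 0,"ry": 0,"rz": 0,"grip": 0},
  {"tx": 0,"ty": 0.006,"tz": 0.0002,"rx": 0,"ry": 0,"rz": 0,"grip": 0},
  {"tx": 0,"ty": 0.008,"tz": 0.0002,"rx": 0,"ry": 0,"rz": 0,"grip": 0},
  {"tx": 0,"ty": 0.01,"tz": 0.0002,"rx": 0,"ry": 0,"rz": 0,"grip": 0},
])

```text
time_s: 14.38
ee_pos: [0.5433, 0.1588, 0.1155]
eef_rot: [0.117, 3.138, -0.007]
force: [-0.2, -6.4, 7.7]
finger_gap: 0.0248
```

move_arm([
  {"tx": 0,"ty": 0.002,"tz": 0,"rx": 0,"ry": 0,"rz": 0,"grip": 0},
  {"tx": 0,"ty": 0.004,"tz": 0,"rx": 0,"ry": 0,"rz": 0,"grip": 0},
  {"tx": 0,"ty": 0.006,"tz": 0,"rx": 0,"ry": 0,"rz": 0,"grip": 0},
  {"tx": 0,"ty": 0.008,"tz": -0.0001,"rx": 0,"ry": 0,"rz": 0,"grip": 0},
  {"tx": 0,"ty": 0.01,"tz": -0.0001,"rx": 0,"ry": 0,"rz": 0,"grip": 0},
])

```text
time_s: 14.8
ee_pos: [0.5439, 0.1692, 0.1154]
eef_rot: [0.116, 3.139, -0.006]
force: [-0.6, -5.7, 6.9]
finger_gap: 0.0249
```

move_arm([
  {"tx": 0,"ty": 0.002,"tz": 0,"rx": 0,"ry": 0,"rz": 0,"grip": 0},
  {"tx": 0,"ty": 0.004,"tz": 0,"rx": 0,"ry": 0,"rz": 0,"grip": 0},
  {"tx": 0,"ty": 0.006,"tz": -0.0001,"rx": 0,"ry": 0,"rz": 0,"grip": 0},
  {"tx": 0,"ty": 0.008,"tz": -0.0001,"rx": 0,"ry": 0,"rz": 0,"grip": 0},
  {"tx": 0,"ty": 0.01,"tz": -0.0002,"rx": 0,"ry": 0,"rz": 0,"grip": 0},
])

```text
time_s: 15.22
ee_pos: [0.5444, 0.1802, 0.1153]
eef_rot: [0.115, 3.139, -0.003]
force: [1.3, -3.8, 3.6]
finger_gap: 0.0247
```

move_arm([
  {"tx": 0,"ty": 0.001,"tz": 0.0003,"rx": 0,"ry": 0,"rz": 0,"grip": 0},
  {"tx": 0,"ty": 0.003,"tz": 0.0004,"rx": 0,"ry": 0,"rz": 0,"grip": 0},
  {"tx": 0,"ty": 0.005,"tz": 0.0003,"rx": 0,"ry": 0,"rz": 0,"grip": 0},
  {"tx": 0,"ty": 0.007,"tz": 0.0003,"rx": 0,"ry": 0,"rz": 0,"grip": 0},
])

```text
time_s: 15.55
ee_pos: [0.5447, 0.183, 0.1155]
eef_rot: [-0.118, -3.139, 0.015]
force: [-3.0, -15.0, 18.8]
finger_gap: 0.0247
```

move_arm([
  {"tx": 0,"ty": 0,"tz": -0.0005,"rx": 0,"ry": 0,"rz": 0,"grip": 0},
  {"tx": 0,"ty": 0,"tz": -0.0008,"rx": 0,"ry": 0,"rz": 0,"grip": 0},
])

```text
time_s: 15.72
ee_pos: [0.5449, 0.187, 0.1159]
eef_rot: [0.116, 3.139, -0.003]
force: [-0.0, -4.1, 3.2]
finger_gap: 0.0249
```

Run:
```python
from h import *
s=state(); im=grab_frame("wrist")[:,:,::-1]; a=grab_frame("side")[:,:,::-1]
print(s['ee_pos'],s['force'],s['ft_torque'],R.from_rotvec(s['eef_rot']).as_matrix().round(4).tolist())
o=cv2.resize(im[90:300,220:440],(560,535)); b=cv2.resize(a[200:400,115:300],(240,260))
c=np.zeros((535,800,3),np.uint8); c[:,:560]=o; c[:260,560:]=b; cv2.imwrite("pics/w4.png",c)
```

```text
[0.54485802 0.18695964 0.11589746] [-0.04652699 -4.06584535  3.21712986] [-0.95567605 -0.02947553 -0.01616555] [[-0.9973, 0.0738, 0.0004], [0.0738, 0.9973, -0.0019], [-0.0006, -0.0018, -1.0]]
```

View pics/w4.png

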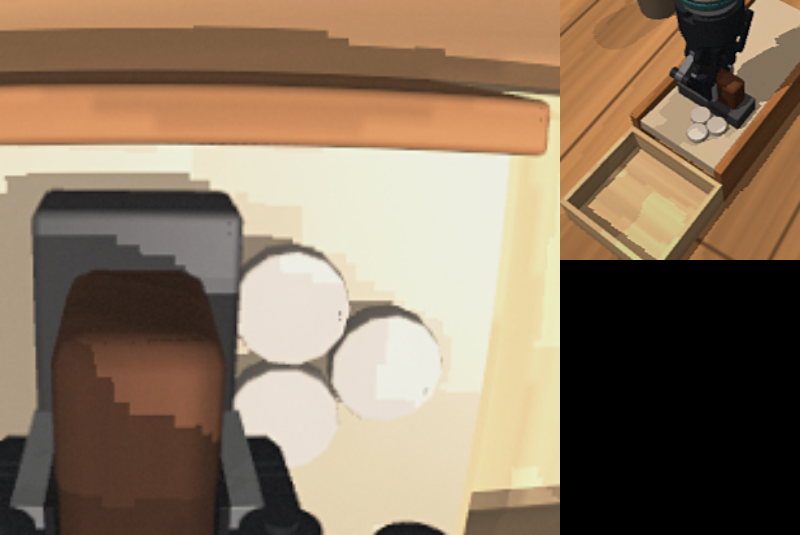

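The stone is square and on the shelf, and all three wads are ahead of it, at crop (293,307), (387,362) and (285,415). The spike was a steeper rise combined with a stickier patch. I'll continue in smaller steps.

move_arm([
  {"tx": 0,"ty": 0.0015,"tz": 0.0002,"rx": 0,"ry": 0,"rz": 0,"grip": 0},
  {"tx": 0,"ty": 0.003,"tz": 0.0002,"rx": 0,"ry": 0,"rz": 0,"grip": 0},
  {"tx": 0,"ty": 0.0045,"tz": 0.0001,"rx": 0,"ry": 0,"rz": 0,"grip": 0},
])

```text
time_s: 16.07
ee_pos: [0.545, 0.1884, 0.116]
eef_rot: [-0.118, -3.139, 0.012]
force: [-1.3, -11.8, 13.8]
finger_gap: 0.0248
```

move_arm([
  {"tx": 0,"ty": 0.001,"tz": -0.0003,"rx": 0,"ry": 0,"rz": 0,"grip": 0},
  {"tx": 0,"ty": 0.002,"tz": -0.0005,"rx": 0,"ry": 0,"rz": 0,"grip": 0},
  {"tx": 0,"ty": 0.0035,"tz": -0.0006,"rx": 0,"ry": 0,"rz": 0,"grip": 0},
])

```text
time_s: 16.32
ee_pos: [0.5454, 0.1935, 0.1165]
eef_rot: [-0.117, -3.139, 0.007]
force: [-0.5, -9.6, 9.3]
finger_gap: 0.0249
```

move_arm([
  {"tx": 0,"ty": 0.0015,"tz": -0.0003,"rx": 0,"ry": 0,"rz": 0,"grip": 0},
  {"tx": 0,"ty": 0.003,"tz": -0.0004,"rx": 0,"ry": 0,"rz": 0,"grip": 0},
  {"tx": 0,"ty": 0.0045,"tz": -0.0006,"rx": 0,"ry": 0,"rz": 0,"grip": 0},
  {"tx": 0,"ty": 0.006,"tz": -0.0007,"rx": 0,"ry": 0,"rz": 0,"grip": 0},
])

```text
time_s: 16.65
ee_pos: [0.5458, 0.2001, 0.117]
eef_rot: [-0.116, -3.139, 0.006]
force: [-0.1, -8.9, 8.3]
finger_gap: 0.0249
```

move_arm([
  {"tx": 0,"ty": 0.0015,"tz": -0.0002,"rx": 0,"ry": 0,"rz": 0,"grip": 0},
  {"tx": 0,"ty": 0.003,"tz": -0.0003,"rx": 0,"ry": 0,"rz": 0,"grip": 0},
  {"tx": 0,"ty": 0.0045,"tz": -0.0004,"rx": 0,"ry": 0,"rz": 0,"grip": 0},
  {"tx": 0,"ty": 0.006,"tz": -0.0006,"rx": 0,"ry": 0,"rz": 0,"grip": 0},
  {"tx": 0,"ty": 0.0075,"tz": -0.0007,"rx": 0,"ry": 0,"rz": 0,"grip": 0},
])

```text
time_s: 17.07
ee_pos: [0.5462, 0.2076, 0.1177]
eef_rot: [-0.116, -3.139, 0.006]
force: [-1.1, -8.5, 8.2]
finger_gap: 0.0246
```

move_arm([
  {"tx": 0,"ty": 0.0015,"tz": -0.0002,"rx": 0,"ry": 0,"rz": 0,"grip": 0},
  {"tx": 0,"ty": 0.003,"tz": -0.0003,"rx": 0,"ry": 0,"rz": 0,"grip": 0},
  {"tx": 0,"ty": 0.0045,"tz": -0.0004,"rx": 0,"ry": 0,"rz": 0,"grip": 0},
  {"tx": 0,"ty": 0.006,"tz": -0.0006,"rx": 0,"ry": 0,"rz": 0,"grip": 0},
  {"tx": 0,"ty": 0.0075,"tz": -0.0007,"rx": 0,"ry": 0,"rz": 0,"grip": 0},
])

```text
time_s: 17.48
ee_pos: [0.5467, 0.2152, 0.1184]
eef_rot: [-0.116, -3.139, 0.006]
force: [-0.9, -7.6, 8.3]
finger_gap: 0.025
```

move_arm([
  {"tx": 0,"ty": 0.0015,"tz": -0.0002,"rx": 0,"ry": 0,"rz": 0,"grip": 0},
  {"tx": 0,"ty": 0.003,"tz": -0.0003,"rx": 0,"ry": 0,"rz": 0,"grip": 0},
  {"tx": 0,"ty": 0.0045,"tz": -0.0005,"rx": 0,"ry": 0,"rz": 0,"grip": 0},
  {"tx": 0,"ty": 0.006,"tz": -0.0006,"rx": 0,"ry": 0,"rz": 0,"grip": 0},
  {"tx": 0,"ty": 0.0075,"tz": -0.0007,"rx": 0,"ry": 0,"rz": 0,"grip": 0},
])

```text
time_s: 17.9
ee_pos: [0.5473, 0.2227, 0.1191]
eef_rot: [-0.116, -3.139, 0.006]
force: [-0.9, -8.3, 8.7]
finger_gap: 0.0249
```

move_arm([
  {"tx": 0,"ty": 0.0015,"tz": -0.0002,"rx": 0,"ry": 0,"rz": 0,"grip": 0},
  {"tx": 0,"ty": 0.003,"tz": -0.0004,"rx": 0,"ry": 0,"rz": 0,"grip": 0},
  {"tx": 0,"ty": 0.0045,"tz": -0.0005,"rx": 0,"ry": 0,"rz": 0,"grip": 0},
  {"tx": 0,"ty": 0.006,"tz": -0.0006,"rx": 0,"ry": 0,"rz": 0,"grip": 0},
  {"tx": 0,"ty": 0.0075,"tz": -0.0007,"rx": 0,"ry": 0,"rz": 0,"grip": 0},
])

```text
time_s: 18.32
ee_pos: [0.5478, 0.2302, 0.1197]
eef_rot: [-0.116, -3.139, 0.006]
force: [-0.4, -7.3, 7.7]
finger_gap: 0.0246
```

move_arm([
  {"tx": 0,"ty": 0.0015,"tz": -0.0001,"rx": 0,"ry": 0,"rz": 0,"grip": 0},
  {"tx": 0,"ty": 0.003,"tz": -0.0002,"rx": 0,"ry": 0,"rz": 0,"grip": 0},
  {"tx": 0,"ty": 0.0045,"tz": -0.0003,"rx": 0,"ry": 0,"rz": 0,"grip": 0},
  {"tx": 0,"ty": 0.006,"tz": -0.0004,"rx": 0,"ry": 0,"rz": 0,"grip": 0},
  {"tx": 0,"ty": 0.0075,"tz": -0.0005,"rx": 0,"ry": 0,"rz": 0,"grip": 0},
])

```text
time_s: 18.73
ee_pos: [0.5484, 0.2371, 0.1203]
eef_rot: [-0.116, -3.139, 0.007]
force: [-1.2, -8.4, 8.9]
finger_gap: 0.0251
```

Run:
```python
from h import *
import pickle
s=state(); im=grab_frame("wrist")[:,:,::-1]; a=grab_frame("side")[:,:,::-1]
pickle.dump(s,open("w5.pkl","wb")); cv2.imwrite("pics/w5raw.png",im)
print(s['ee_pos'],s['force'],s['time_s'])
o=cv2.resize(im[90:300,220:440],(560,535)); b=cv2.resize(a[200:400,115:300],(240,260))
c=np.zeros((535,800,3),np.uint8); c[:,:560]=o; c[:260,560:]=b; cv2.imwrite("pics/w5.png",c)
```

```text
[0.54839714 0.23714556 0.12033452] [-1.20815    -8.35661399  8.88567219] 18.7333
```

View pics/w5.png

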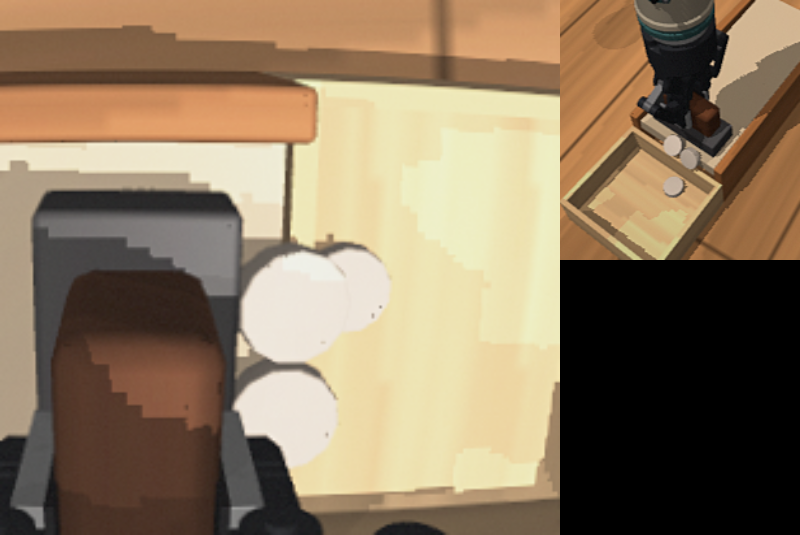

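One wad is in the tray and the other two sit at the lip. I'll work out the remaining distance to the shelf end.

Run:
```python
from h import *
import pickle
s=pickle.load(open("w5.pkl","rb")); A=R.from_rotvec(s['eef_rot']); z=s['ee_pos'][2]
f=lambda u,v,h:(A.inv().apply(plane('wrist',[(220+u/2.545,90+v/2.545)],h,s)-s['ee_pos'])*1000).round(1)
print("shelf end",f(290,150,z-.054),f(288,235,z-.054),"stone foot",f(232,192,z-.054),"stone top lead",f(241,225,z-.03))
```

```text
shelf end [[53.6 33.8 53.9]] [[34.9 34.2 53.8]] stone foot [[44.3 21.6 53.9]] stone top lead [[42.5 20.6 29.9]]
```

move_arm([
  {"tx": 0,"ty": 0.0015,"tz": -0.0002,"rx": 0,"ry": 0,"rz": 0,"grip": 0},
  {"tx": 0,"ty": 0.003,"tz": -0.0003,"rx": 0,"ry": 0,"rz": 0,"grip": 0},
  {"tx": 0,"ty": 0.0045,"tz": -0.0004,"rx": 0,"ry": 0,"rz": 0,"grip": 0},
  {"tx": 0,"ty": 0.006,"tz": -0.0005,"rx": 0,"ry": 0,"rz": 0,"grip": 0},
  {"tx": 0,"ty": 0.0075,"tz": -0.0005,"rx": 0,"ry": 0,"rz": 0,"grip": 0},
])

```text
time_s: 19.25
ee_pos: [0.549, 0.2443, 0.121]
eef_rot: [-0.116, -3.139, 0.008]
force: [-0.3, -10.6, 11.1]
finger_gap: 0.025
```

move_arm([
  {"tx": 0,"ty": 0.001,"tz": -0.0003,"rx": 0,"ry": 0,"rz": 0,"grip": 0},
  {"tx": 0,"ty": 0.0025,"tz": -0.0004,"rx": 0,"ry": 0,"rz": 0,"grip": 0},
  {"tx": 0,"ty": 0.004,"tz": -0.0005,"rx": 0,"ry": 0,"rz": 0,"grip": 0},
  {"tx": 0,"ty": 0.0055,"tz": -0.0006,"rx": 0,"ry": 0,"rz": 0,"grip": 0},
])

```text
time_s: 19.58
ee_pos: [0.5494, 0.2512, 0.1214]
eef_rot: [0.116, 3.139, -0.004]
force: [-0.6, -2.9, 2.6]
finger_gap: 0.0248
```

Run:
```python
from h import *
import pickle
s=state(); im=grab_frame("wrist")[:,:,::-1]; a=grab_frame("side")[:,:,::-1]
print(s['ee_pos'],s['force'],s['time_s'])
o=cv2.resize(im[90:300,220:440],(560,535)); b=cv2.resize(a[200:400,115:300],(240,260))
c=np.zeros((535,800,3),np.uint8); c[:,:560]=o; c[:260,560:]=b; cv2.imwrite("pics/w6.png",c)
```

```text
[0.54943199 0.2511877  0.12138497] [-0.64415901 -2.92590634  2.64948236] 19.5833
```

View pics/w6.png

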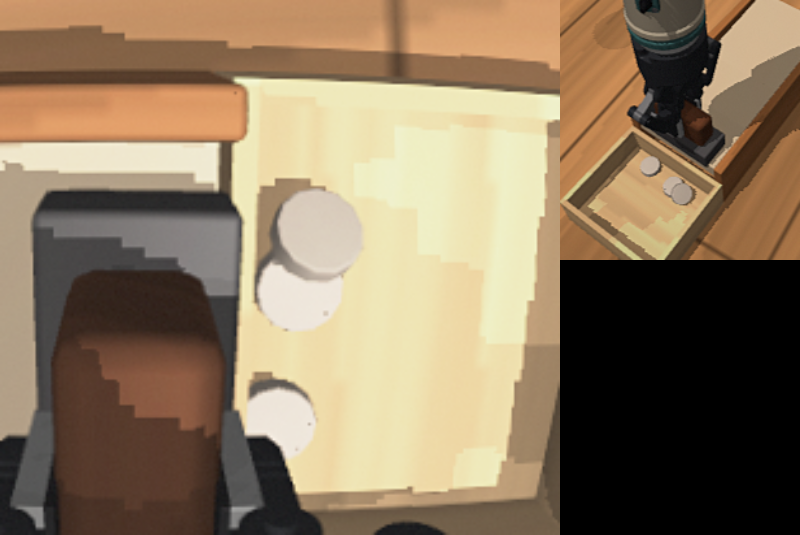

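All three wads are in the tray (one resting on another), and the stone's leading face is level with the shelf end. I'll lift here and carry the stone back.

move_arm([
  {"tx": 0,"ty": 0,"tz": -0.003,"rx": 0,"ry": 0,"rz": 0,"grip": 0},
  {"tx": 0,"ty": 0,"tz": -0.015,"rx": 0,"ry": 0,"rz": 0,"grip": 0},
  {"tx": 0,"ty": 0,"tz": -0.035,"rx": 0,"ry": 0,"rz": 0,"grip": 0},
  {"tx": 0,"ty": 0,"tz": -0.055,"rx": 0,"ry": 0,"rz": 0,"grip": 0},
  {"tx": 0,"ty": -0.005,"tz": -0.07,"rx": 0,"ry": 0,"rz": 0,"grip": 0},
  {"tx": 0,"ty": -0.025,"tz": -0.075,"rx": 0,"ry": 0,"rz": 0,"grip": 0},
  {"tx": 0,"ty": -0.055,"tz": -0.075,"rx": 0,"ry": 0,"rz": 0,"grip": 0},
  {"tx": 0,"ty": -0.085,"tz": -0.075,"rx": 0,"ry": 0,"rz": 0,"grip": 0},
  {"tx": 0,"ty": -0.115,"tz": -0.075,"rx": 0,"ry": 0,"rz": 0,"grip": 0},
  {"tx": 0,"ty": -0.145,"tz": -0.075,"rx": 0,"ry": 0,"rz": 0,"grip": 0},
])

```text
time_s: 20.52
ee_pos: [0.5382, 0.107, 0.1968]
eef_rot: [0.113, 3.139, 0.001]
force: [0.2, -0.5, -2.9]
finger_gap: 0.0244
```

Run:
```python
from h import *
s=state(); print(s['ee_pos'],s['force']); go(458,-280,190,4)
```

```text
[0.53819849 0.10697593 0.19676183] [ 0.15574483 -0.54901986 -2.87168969]
t mm [  52.2 -391.7    6.5] r deg [ 4.000e-02 -1.000e-02  8.188e+01] t 20.5167
```

move_arm([
  {"tx": 0.003,"ty": -0.028,"tz": 0,"rx": 0,"ry": 0,"rz": 5,"grip": 0},
  {"tx": 0.007,"ty": -0.056,"tz": 0,"rx": 0,"ry": 0,"rz": 11,"grip": 0},
  {"tx": 0.011,"ty": -0.084,"tz": 0,"rx": 0,"ry": 0,"rz": 17,"grip": 0},
  {"tx": 0.015,"ty": -0.112,"tz": 0,"rx": 0,"ry": 0,"rz": 23,"grip": 0},
  {"tx": 0.019,"ty": -0.14,"tz": 0,"rx": 0,"ry": 0,"rz": 29,"grip": 0},
  {"tx": 0.022,"ty": -0.168,"tz": 0,"rx": 0,"ry": 0,"rz": 35,"grip": 0},
  {"tx": 0.026,"ty": -0.196,"tz": 0,"rx": 0,"ry": 0,"rz": 41,"grip": 0},
  {"tx": 0.03,"ty": -0.224,"tz": 0,"rx": 0,"ry": 0,"rz": 47,"grip": 0},
  {"tx": 0.034,"ty": -0.252,"tz": 0,"rx": 0,"ry": 0,"rz": 53,"grip": 0},
  {"tx": 0.038,"ty": -0.28,"tz": 0,"rx": 0,"ry": 0,"rz": 59,"grip": 0},
])

```text
time_s: 21.35
ee_pos: [0.4801, -0.1693, 0.1968]
eef_rot: [1.651, 2.672, 0.002]
force: [0.6, 0.1, -3.4]
finger_gap: 0.0248
```

Run:
```python
from h import *
s=state(); print(s['ee_pos'],s['force']); go(458,-280,150,4)
```

```text
[ 0.48010983 -0.16931144  0.19681519] [ 0.61576747  0.14034879 -3.36829648]
t mm [-89.1 -69.4  46.7] r deg [ 7.000e-02 -2.000e-02  2.258e+01] t 21.35
```

move_arm([
  {"tx": -0.022,"ty": -0.017,"tz": 0.01,"rx": 0,"ry": 0,"rz": 6,"grip": 0},
  {"tx": -0.044,"ty": -0.034,"tz": 0.02,"rx": 0,"ry": 0,"rz": 12,"grip": 0},
  {"tx": -0.066,"ty": -0.051,"tz": 0.03,"rx": 0,"ry": 0,"rz": 18,"grip": 0},
  {"tx": -0.08,"ty": -0.062,"tz": 0.04,"rx": 0,"ry": 0,"rz": 22,"grip": 0},
  {"tx": -0.086,"ty": -0.066,"tz": 0.046,"rx": 0,"ry": 0,"rz": 22,"grip": 0},
  {"tx": -0.086,"ty": -0.066,"tz": 0.046,"rx": 0,"ry": 0,"rz": 22,"grip": 0},
  {"tx": -0.086,"ty": -0.066,"tz": 0.046,"rx": 0,"ry": 0,"rz": 22,"grip": 0},
  {"tx": -0.086,"ty": -0.066,"tz": 0.046,"rx": 0,"ry": 0,"rz": 22,"grip": 0},
])

```text
time_s: 22.02
ee_pos: [0.4615, -0.2729, 0.1508]
eef_rot: [2.121, 2.317, 0.003]
force: [0.5, -0.5, -2.8]
finger_gap: 0.025
```

Run:
```python
from h import *
s=state(); print(s['ee_pos'],s['force']); im=grab_frame("wrist")[:,:,::-1]; cv2.imwrite("pics/w7.png",im);go(458,-280,75,4)
```

```text
[ 0.46146827 -0.27293016  0.15081774] [ 0.54379955 -0.4590532  -2.77546824]
t mm [-6.7 -4.3 75.9] r deg [ 0.1  -0.05  1.06] t 22.0667
```

View pics/w7.png

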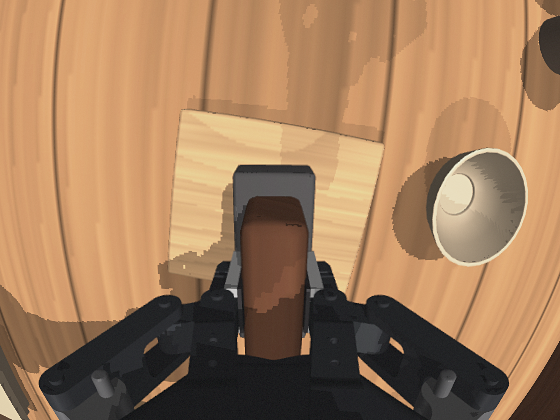

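The stone is held upright above the board. The board corners are at (181,110), (384,144) and (168,272), and the bowl is untouched at (480,205).

Run:
```python
from h import *
s=state(); A=R.from_rotvec(s['eef_rot'])
P=A.inv().apply(plane('wrist',[(181,110),(384,144),(168,272)],.015,s)-s['ee_pos'])*1000
print(P.round(1)); print("centre",((P[1]+P[2])/2).round(1), "sides",np.linalg.norm(P[1]-P[0]),np.linalg.norm(P[2]-P[0]))
print("stone end foot",(A.inv().apply(plane('wrist',[(275,165.5)],s['ee_pos'][2]-.054,s)-s['ee_pos'])*1000).round(1))
```

```text
[[ 76.9 -72.6 135.9]
 [ 49.8  91.4 136.1]
 [-67.8 -97.2 135.7]]
centre [ -9.   -2.9 135.9] sides 166.27648062162572 146.69709303749048
stone end foot [[45.8  1.8 54. ]]
```

move_arm([
  {"tx": -0.002,"ty": -0.002,"tz": 0.02,"rx": 0,"ry": 0,"rz": 0,"grip": 0},
  {"tx": -0.005,"ty": -0.005,"tz": 0.045,"rx": 0,"ry": 0,"rz": 0,"grip": 0},
  {"tx": -0.005,"ty": -0.005,"tz": 0.06,"rx": 0,"ry": 0,"rz": 0,"grip": 0},
  {"tx": -0.005,"ty": -0.005,"tz": 0.07,"rx": 0,"ry": 0,"rz": 0,"grip": 0},
  {"tx": -0.005,"ty": -0.005,"tz": 0.076,"rx": 0,"ry": 0,"rz": 0,"grip": 0},
  {"tx": -0.005,"ty": -0.005,"tz": 0.079,"rx": 0,"ry": 0,"rz": 0,"grip": 0},
  {"tx": -0.005,"ty": -0.005,"tz": 0.079,"rx": 0,"ry": 0,"rz": 0,"grip": 0},
  {"tx": -0.005,"ty": -0.005,"tz": 0.079,"rx": 0,"ry": 0,"rz": 0,"grip": 0},
])

```text
time_s: 22.73
ee_pos: [0.4566, -0.2804, 0.0719]
eef_rot: [2.124, 2.313, 0.001]
force: [0.3, 0.4, -2.7]
finger_gap: 0.0247
```

move_arm([
  {"tx": 0,"ty": 0,"tz": 0.0005,"rx": 0,"ry": 0,"rz": 0,"grip": 0},
  {"tx": 0,"ty": 0,"tz": 0.001,"rx": 0,"ry": 0,"rz": 0,"grip": 0},
  {"tx": 0,"ty": 0,"tz": 0.0015,"rx": 0,"ry": 0,"rz": 0,"grip": 0},
  {"tx": 0,"ty": 0,"tz": 0.002,"rx": 0,"ry": 0,"rz": 0,"grip": 0},
  {"tx": 0,"ty": 0,"tz": 0.002,"rx": 0,"ry": 0,"rz": 0,"grip": 0},
])

```text
time_s: 23.15
ee_pos: [0.4558, -0.2805, 0.0693]
eef_rot: [2.126, 2.313, 0.0]
force: [0.7, -0.5, -2.9]
finger_gap: 0.0249
```

move_arm([
  {"tx": 0,"ty": 0,"tz": 0.0005,"rx": 0,"ry": 0,"rz": 0,"grip": 0},
  {"tx": 0,"ty": 0,"tz": 0.001,"rx": 0,"ry": 0,"rz": 0,"grip": 0},
  {"tx": 0,"ty": 0,"tz": 0.001,"rx": 0,"ry": 0,"rz": 0,"grip": 0},
  {"tx": 0,"ty": 0,"tz": 0.001,"rx": 0,"ry": 0,"rz": 0,"grip": 0},
])

```text
time_s: 23.48
ee_pos: [0.4558, -0.2805, 0.0689]
eef_rot: [2.126, 2.313, -0.0]
force: [-1.8, 1.6, 5.8]
finger_gap: 0.0246
```

Touched down gently. Now I release slowly and retreat.

move_arm([
  {"tx": 0,"ty": 0,"tz": -0.0005,"rx": 0,"ry": 0,"rz": 0,"grip": 35},
  {"tx": 0,"ty": 0,"tz": -0.0005,"rx": 0,"ry": 0,"rz": 0,"grip": 50},
  {"tx": 0,"ty": 0,"tz": -0.0005,"rx": 0,"ry": 0,"rz": 0,"grip": 75},
  {"tx": 0,"ty": 0,"tz": -0.0005,"rx": 0,"ry": 0,"rz": 0,"grip": 100},
  {"tx": 0,"ty": 0,"tz": -0.0005,"rx": 0,"ry": 0,"rz": 0,"grip": 100},
  {"tx": 0,"ty": 0,"tz": -0.0005,"rx": 0,"ry": 0,"rz": 0,"grip": 100},
  {"tx": 0,"ty": 0,"tz": -0.0005,"rx": 0,"ry": 0,"rz": 0,"grip": 100},
  {"tx": 0,"ty": 0,"tz": -0.0005,"rx": 0,"ry": 0,"rz": 0,"grip": 100},
], newtons=20)

```text
time_s: 24.15
ee_pos: [0.4558, -0.2805, 0.0687]
eef_rot: [2.126, 2.313, 0.0]
force: [-0.2, -0.6, -0.5]
finger_gap: 0.0852
```

move_arm([
  {"tx": 0,"ty": 0,"tz": -0.01,"rx": 0,"ry": 0,"rz": 0,"grip": 100},
  {"tx": 0,"ty": 0,"tz": -0.03,"rx": 0,"ry": 0,"rz": 0,"grip": 100},
  {"tx": 0,"ty": 0,"tz": -0.06,"rx": 0,"ry": 0,"rz": 0,"grip": 100},
  {"tx": 0,"ty": 0,"tz": -0.09,"rx": 0,"ry": 0,"rz": 0,"grip": 100},
  {"tx": 0,"ty": 0,"tz": -0.12,"rx": 0,"ry": 0,"rz": 0,"grip": 100},
  {"tx": 0,"ty": 0,"tz": -0.15,"rx": 0,"ry": 0,"rz": 0,"grip": 100},
  {"tx": 0,"ty": 0,"tz": -0.15,"rx": 0,"ry": 0,"rz": 0,"grip": 100},
  {"tx": 0,"ty": 0,"tz": -0.15,"rx": 0,"ry": 0,"rz": 0,"grip": 100},
])

```text
time_s: 24.82
ee_pos: [0.4568, -0.281, 0.2212]
eef_rot: [2.123, 2.309, 0.001]
force: [-0.8, -0.3, 0.0]
finger_gap: 0.0856
```

Run:
```python
from h import *
s=state(); print(s['ee_pos'],s['force'],s['finger_gap'],s['time_s']); im=grab_frame("wrist")[:,:,::-1]; a=grab_frame("side")[:,:,::-1]
cv2.imwrite("pics/w8.png",np.hstack([cv2.resize(a,(440,330)),cv2.resize(im,(360,330))]))
```

```text
[ 0.45675365 -0.28102872  0.22115426] [-0.84379281 -0.27235948  0.02896062] 0.08557377453717992 24.8167
```

View pics/w8.png

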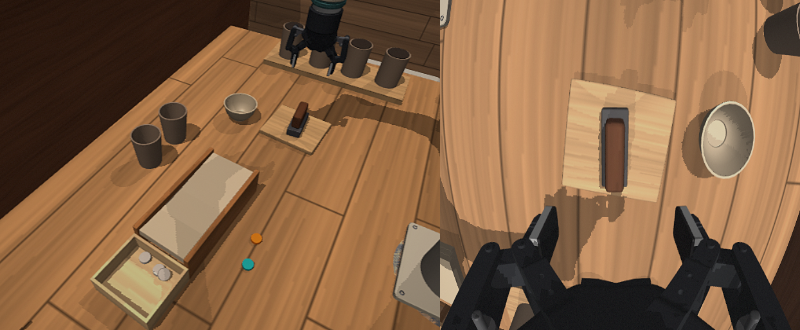

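The final pictures show the stone upright near the middle of its board (right picture, (614,150)) and the shelf clear. The three wads are in the tray around (145–165,257–273), and the bowl, cups and discs stand where they were. I'm handing in.

```bash
python3 -c "
from plant import close_job
print(close_job())"
```

```text
the job is handed in; nothing more can be done
None
```

I rubbed the shelf from the clear end to the tray end in one pass, and all three wads are in the tray. The stone is back on its board and let go, and I handed the job in at about 25 s.

**Push on the shelf:** the downward push, judged from the wrist force plus the stone's weight of about 2.9 N, mostly read 8–12 N. It strayed from 10 N in these places:
- It was about 14 N on first pressing down at the clear end.
- It fell to about 6.5 N just before a steep, sticky rise at about 165 mm of the pass. It then spiked to about 22 N for one reading, and I eased it at once to 6 N. The next step read about 17 N.
- At the tray end it read about 14 N, then about 5.5 N at the last reading before lifting.

I only read the force at the end of each short step, so brief peaks between readings were not seen.

**Straightness:** the stone stayed square and on the shelf throughout, and I lifted it only at the tray end.

**Last checks:** the final pictures show:
- the stone upright near the middle of its board
- the shelf clear, and the wads in the tray (one rests on another)
- the bowl, cups and coloured discs where they stood, with the gripper clear of everything

**A disagreement:** I first assumed the shelf's ends were 75 mm above the bench, but the contact height and the camera scale both gave about 67 mm. I used the felt contact.

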